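Drive the last self-tapping screw of a chopping board's hanging strap

ROBOT

A 7-joint arm with a two-finger parallel gripper is mounted at the origin on a cart in front of the work surface, level with it; the furniture and walls round the work are solid. World frame = base frame: x ahead of the robot, y to its left, z up, the work surface at z = 0. Lengths are in m, angles in rad, forces in N, time in s.
With the tool pointing down it reaches from about 0.4 to 0.875 m from the base axis. Payload 6.5 kg.
Tool frame: the origin (TCP) lies midway between the tips of the shut fingers; the grasp point (between the pads) lies 19 mm behind it; x points along the fingers, z is the direction in which the jaws open and shut, and the axes are right-handed (so a half turn about x gives the same grasp; the last joint's range is limited). The gripper opens to 85 mm and grips with 20 to 120 N. Pads are 22 mm wide; open, the fingers measure 114 mm over their backs; the gripper's body (76 mm by 85 mm) begins 54 mm behind the grasp point. The pads swing forward as they close: fully open they stand 13 mm farther back than shut.
Start: joints at [1.259, 0.536, -0.004, 1.538, 0.003, 1.067, -0.071], TCP at [0.158, -0.63, 0.231] pointing down, gripper open.
Joint ranges: [-2.7, 2.7], [-0.37, 2.16], [-1.27, 1.26], [0.24, 2.4], [-1.31, 4.45], [0.19, 1.91], [-2.76, 2.76]. Speed limits (rad/s): [2.39, 2.39, 3.14, 3.14, 3.14, 3.14, 3.14].

INTERFACE

Orientations are given as a rotation vector (axis times angle).
In Python, from workcell import status, capture, job_done gives the robot as it stands.
- The arm moves only by the tool servo_tool, never from a script. Its argument "increments" is text: rows parted by semicolons, each of 6 numbers parted by spaces: the shift along the tool's x, y, z in mm, then the turn, a rotation vector about the tool's x, y, z in rad. A call has 1 to 8 rows; each row shifts and turns the commanded pose from where the row before left it, along the tool's axes as they then stand; what a row does not reach is not made up. A row lasts 1/10 s, in which the tool goes at most 50 mm and 8.59 degrees, less where a joint would pass 70% of its speed; a pose out of reach is approached as far as the arm can. A call with a gripper value outside its range is refused whole. "claw" is the opening in per cent of the stroke, from 0 (shut) to 100 (fully open), set as the call begins (left out, the last holds). The fingers move at their own pace and stop on an object; "force" is the grip in N (left out, the last holds). Time passes only in rows, so rows that do not move let the fingers close. It gives the time, the measured TCP pose, the force and the opening at its end, in the units of the state.
- status.read_state(): the state, without advancing time (a new reading comes with each control period).
- capture(name): name is "side" or "top"; returns a dict with "pixels" (400x640x3 uint8, red, green, blue), "depth" (400x640 float32, m along the optical axis (not along the pixel's ray), 0 where there is no reading), "mtx" (3x3 intrinsics, pixels), "R" (3x3) and "t" (3): a world point X has camera coordinates R X + t. Camera axes: x right, y down, z forward; pixel columns grow to the right and rows downward; lengths in m; the calibration is good to about 2 mm. A picture is of the moment at which its call begins.
- job_done(): hands the job in, once; it reports no verdict.
The state is a dict: "time": time; "joint_pos": joint angles; "qd": joint speeds; "joint_torque": joint torques, N m; "ee_pos": TCP position; "tcp_rot": TCP orientation; "contact_force": force on the tool from outside, world axes, zero at the start; "torque": the same for the moment, N m; "grip_width": finger opening in m.
Only numpy, scipy, OpenCV 4.12 (cv2) and the standard library are available. Lean on these libraries where they do the work, as an engineer would, in place of code of your own. Each camera call takes 0.05 s, during which the arm holds its last target.

TASK

The hanging strap is being screwed to the back of the chopping board and one of its two screws still stands proud. Put the socket driver over that screw's square head and, pressing down firmly while you turn it clockwise, make the thread bite and drive the screw until its flange lies on the strap; don't let it spin idly in its hole, and don't lean on it so hard that it bends. Then take the driver off and stand it upright on the table beside the board, leaving the other things where they are.

Things in the scene. Friction and masses are not known exactly. Their poses are not given: they have to be found in the camera images.
- driver_grip (a point): Stubby socket driver, 89 mm tall, 150 g, standing on its socket on the table right of the board: black ribbed round handle 32 mm thick over a 22 mm square steel socket. The point is on its axis at mid-handle, 60 mm above the open end; z is its axis (up). The handle's straight part runs 20 mm either way. Let go on a screw head, it stays standing there, perhaps leaning a few degrees.
- driver_mouth (a point): Centre of the open lower end of the driver's socket, 60 mm below driver_grip. The square opening is 14 mm across flats, 11 mm deep, its first 4 mm tapering as a lead-in; the flats face along this frame's x and y axes. It goes fully on the head with 1 mm left under it.
- screw_head (a point): Top centre of the square head of the standing screw (the one nearer the board's middle), 46.5 mm above the table; z up. The head is 13 mm across flats, 12 mm high, on a 22 mm round flange 2 mm thick; the flats face along this frame's x and y axes. The flange stands 4.5 mm above the strap at first.
- feed (a joint): How far the standing screw has gone in, m: 0 at first, 0.0045 with its flange on the strap (a stop). The thread goes in 6 mm a turn, clockwise from above, but only while pressed, all the way down: under about 10 N it just spins idly (see pilot), from 20 to 32 N it bites well. It bends if the driver bears on it with more than 45 N.
- pilot (a joint): How far the screw has been turned idly in its pilot hole without going in, rad, positive clockwise from above; 0 at the start. Half a turn (3.1) of it reams the hole out and spoils it. It also grows if the screw is turned on after its flange is down.
- mat: Black rubber mat, 200 x 290 x 3 mm, that does not move; on it, fast, the wooden chopping board (165 x 260 x 22 mm) and on that the steel strap (30 x 3 mm) with a round eye past the board's end. Origin: centre of the mat's underside; y runs along the board, away from the eye. Standing screw at y = -52 mm, the other screw (home) at -112, eye at -157; strap top 28 mm above the table.
- mug_b: White mug, 82 x 112 x 94 mm; leave it where it is. Origin: centre of its underside.
- salt: Salt shaker, 44 mm diameter, 90 mm high; leave it where it is. Origin: centre of its underside.
- jam: Jam jar with a lid, 68 mm diameter, 84 mm high; leave it where it is. Origin: centre of its underside.

How it is judged:
On the way, in this order (a step that is already met when the one before it is completed fails the run):
1. the driver's socket is seated over the standing screw's head (horizontal distance between driver_mouth and screw_head below 0.003 m and z of driver_mouth in the frame of screw_head below -0.008 m), for 0.2 s.
2. the thread has bitten: the screw has gone in 1.5 mm (value of joint feed above 0.0015 m), for 0.1 s.
At the end, for the whole second after the job is handed in: The screw has gone in to within 0.7 mm of its flange touching the strap, and the driver stands upright (within 0.15 rad) on the table itself, more than 80 mm from the screw (value of joint feed above 0.0038 m and angle between driver_mouth's own z axis and vertical below 0.15 rad and height (world z) of driver_mouth below 0.002 m and horizontal distance between driver_mouth and screw_head above 0.08 m).
It fails at once if the screw was spun half a turn idly in its hole, which reams it out (value of joint pilot above 3.1 rad).
It fails at once if the driver bore on the screw with more than 45 N and bent it (contact force between driver and screw above 45 N).
It fails at once if the mug, jam jar or salt shaker was moved by more than 30 mm (distance of any of mug_b, jam, salt from where it was at the start of the episode above 0.03 m).
It also fails if it takes over 72 s, if anything falls off the work surface, if the arm or the gripper's body presses on something with over 40 N, if the wrist force passes 120 N, or if a joint passes its speed limit or range.

## Working session

There is one attempt and no reset: what is moved stays moved. The work goes in short steps, Python scripts to look and compute and a tool call to move; the robot and the scene stay as the last step left them, time stands still between calls to the robot, and variables do not carry over. Pictures are saved under pics/ and viewed, and the job is handed in when it is done.

Besides the shell and the picture viewer there is one more tool, called after "Request:" by a JSON object that holds its "op" and its "data", one argument or row to a line. servo_tool: Moves the arm, as the interface text tells. Its arguments: {"type":"object","properties":{"increments":{"type":"string"},"claw":{"type":"number"},"force":{"type":"number"}},"required":["increments"]}

```bash
ls; mkdir -p pics
python3 - <<'E'
from workcell import status, capture
import cv2,numpy as np
print(status.read_state())
for n in("side","top"):
    c=capture(n); cv2.imwrite(f"pics/{n}0.png",c["pixels"][:,:,::-1]); np.savez(f"{n}0.npz",**c)
    print(n,c["mtx"],c["R"],c["t"], -c["R"].T@c["t"])
E
```

```text
pics
{'time': 0.0, 'joint_pos': array([ 1.25882674,  0.53717176, -0.00446029,  1.53887201,  0.00261397,
        1.06729775, -0.07118095]), 'qd': array([-0.00019041, -0.00044758,  0.00145659, -0.00119184,  0.00058877,
        0.00206695, -0.00051509]), 'joint_torque': array([-5.40866313e-04, -5.83411503e+01,  1.04849473e+00, -2.59114677e+01,
        1.22904178e-02,  9.54866933e-03, -1.55039305e-05]), 'ee_pos': array([ 0.1579839 , -0.62985599,  0.2304097 ]), 'tcp_rot': array([ 1.02720324,  1.31702374, -1.02558877]), 'contact_force': array([ 0.93672665, -0.2695669 , -0.34716812]), 'torque': array([-0.01453493, -0.03236059,  0.0054462 ]), 'grip_width': 0.08517916803466873}
side [[427.34989181   0.         321.87079026]
 [  0.         427.34989181 191.65549385]
 [  0.           0.           1.        ]] [[-0.36060193  0.93234167 -0.02655675]
 [ 0.46798765  0.15622787 -0.86981631]
 [-0.80681709 -0.32608568 -0.49266045]] [ 0.23903281 -0.21601848  1.73033367] [1.58335245 0.37512488 0.67091851]
top [[385.6620529    0.         319.92774701]
 [  0.         385.6620529  194.78916313]
 [  0.           0.           1.        ]] [[-0.02649741 -0.99920489 -0.02979054]
 [-0.99705605  0.02856195 -0.07115793]
 [ 0.07195222  0.02781733 -0.9970201 ]] [0.01480096 0.57549698 1.03200864] [ 0.49993962 -0.03035585  1.07032545]
```

View pics/side0.png

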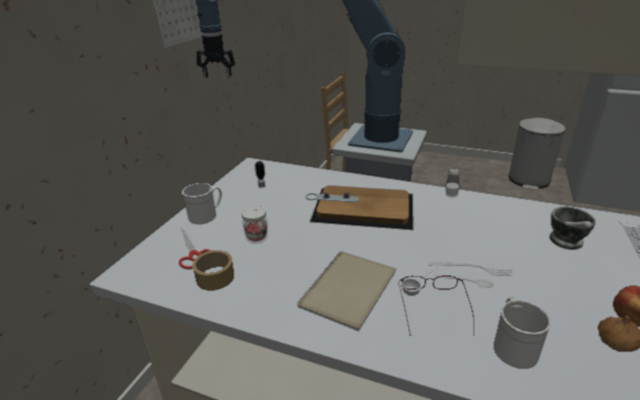

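View pics/top0.png

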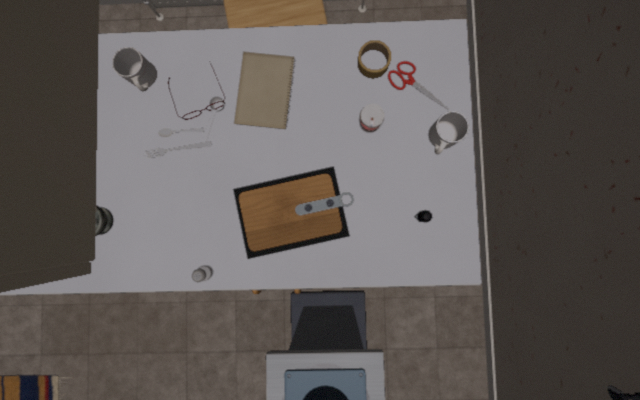

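The side view shows the driver at about (261,170) and the board at (365,205). The top view shows the driver at (425,216), screws at (308,208) and (330,203), and the strap eye at (347,199). Next I'll zoom in and measure.

```bash
cat > h.py <<'E'
import numpy as np,cv2
from workcell import status,capture
from scipy.spatial.transform import Rotation as Ro
def ray(c,u,v,z):
    K,R,t=c["mtx"],c["R"],c["t"]; o=-R.T@t
    d=R.T@np.linalg.solve(K,np.array([u,v,1.])); return o+d*(z-o[2])/d[2]
def proj(c,X):
    p=c["mtx"]@(c["R"]@np.asarray(X,float)+c["t"]); return p[:2]/p[2]
def crop(c,name,u0,u1,v0,v1,s):
    im=c["pixels"][v0:v1,u0:u1,::-1]
    cv2.imwrite(f"pics/{name}.png",cv2.resize(im,None,fx=s,fy=s,interpolation=cv2.INTER_CUBIC))
E
python3 - <<'E'
from h import *
s=dict(np.load("side0.npz"));t=dict(np.load("top0.npz"))
crop(t,"tb",230,360,160,260,6); crop(t,"td",395,455,195,240,12)
crop(s,"sd",235,285,150,200,11); crop(s,"sb",300,420,175,235,6)
print("driver foot", ray(t,425,216,0.08),ray(s,261,185,0.0))
print("screw",ray(t,308,208,.0465),"home",ray(t,330,203,.042),"eye",ray(t,347,199,.0265))
E
```

```text
driver foot [ 0.50965247 -0.26869115  0.08      ] [ 0.50676073 -0.27601619  0.        ]
screw [0.53953528 0.03085521 0.0465    ] home [ 0.55142481 -0.02795882  0.042     ] eye [ 0.56174712 -0.07421377  0.0265    ]
```

```bash
cd pics
python3 - <<'E'
import cv2,numpy as np
def pad(n,W,H):
    i=cv2.imread(n+".png");h,w=i.shape[:2];f=min(W/w,H/h);i=cv2.resize(i,None,fx=f,fy=f);o=np.zeros((H,W,3),np.uint8);o[:i.shape[0],:i.shape[1]]=i;return o
cv2.imwrite("m1.png",np.vstack([np.hstack([pad("tb",400,300),pad("td",400,300)]),np.hstack([pad("sb",500,300),pad("sd",300,300)])]))
E
```

```text
(no output)
```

View pics/m1.png

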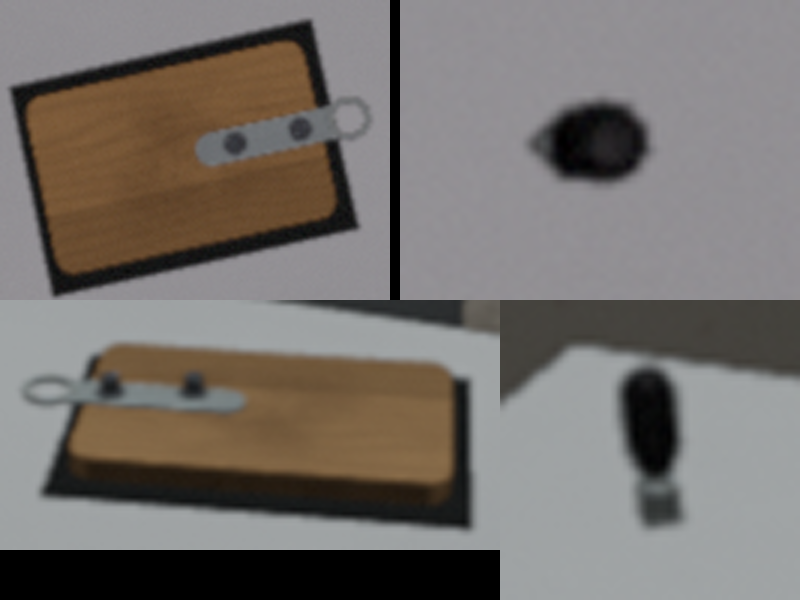

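View pics/tb.png

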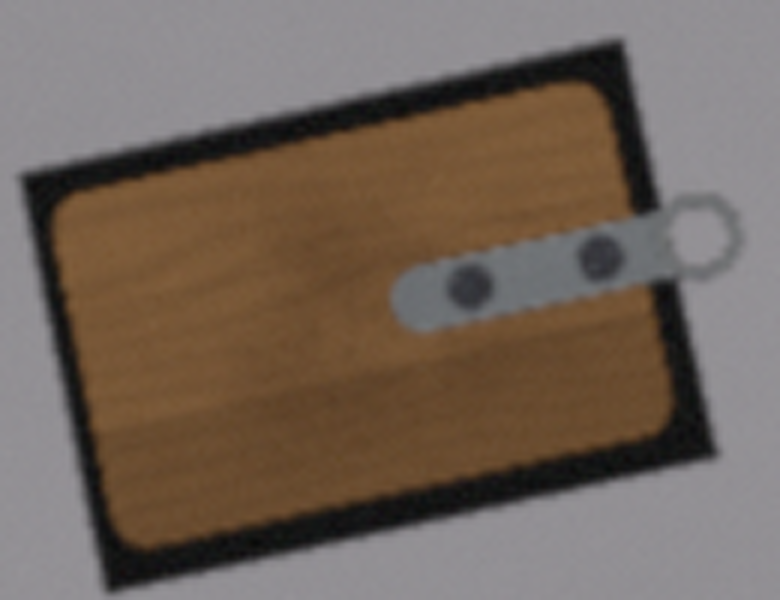

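Run:
```python
from h import *
s=dict(np.load("side0.npz"));t=dict(np.load("top0.npz"))
def blob(c,u0,u1,v0,v1,thr):
    g=c["pixels"][v0:v1,u0:u1].max(2).astype(float)
    m=(g<thr).astype(np.uint8); n,l,st,ce=cv2.connectedComponentsWithStats(m)
    k=1+np.argmax(st[1:,4]); w=(l==k); vv,uu=np.nonzero(w); print(st[k],ce[k]+[u0,v0]); return ce[k]+[u0,v0]
def tri(a,b):
    A=[];B=[]
    for c,p in((s,a),(t,b)):
        o=-c["R"].T@c["t"];d=c["R"].T@np.linalg.solve(c["mtx"],np.array([*p,1.]));d/=np.linalg.norm(d)
        P=np.eye(3)-np.outer(d,d);A.append(P);B.append(P@o)
    X=np.linalg.solve(sum(A),sum(B)); print("tri",X,"resid px",proj(s,X)-a,proj(t,X)-b); return X
print("driver handle"); D=tri(blob(s,245,275,155,195,60),blob(t,410,440,205,228,60))
m=(t["pixels"].max(2)<60)[160:262,228:356].astype(np.uint8)
m2=cv2.morphologyEx(m,cv2.MORPH_CLOSE,np.ones((3,3)))
cs,_=cv2.findContours(m2,cv2.RETR_EXTERNAL,cv2.CHAIN_APPROX_NONE);c=max(cs,key=cv2.contourArea)
hull=cv2.convexHull(c); b=cv2.boxPoints(cv2.minAreaRect(hull))+[228,160]
W=np.array([ray(t,*p,.003) for p in b]); print("mat",W.round(4)); C=W.mean(0);print(C)
for i in range(4):
    e=W[(i+1)%4]-W[i];print(np.linalg.norm(e).round(4),np.arctan2(e[1],e[0]).round(4))
for n,(u,v) in{"standing":(308,208),"home":(330,203)}.items():
    g=t["pixels"][v-5:v+6,u-6:u+7].max(2);print(n);print(g)
g=s["pixels"][185:205,320:355].max(2);print(g)
```

```text
driver handle
[ 11   7   8  18 120] [259.65       169.88333333]
[  7   6  15  11 134] [423.97014925 215.96268657]
tri [ 0.51030991 -0.27194668  0.05801546] resid px [0.20486209 0.02866251] [ 0.2343574 -0.1115389]
mat [[ 0.6005  0.2438  0.003 ]
 [ 0.6549 -0.0397  0.003 ]
 [ 0.4627 -0.0763  0.003 ]
 [ 0.4083  0.2032  0.003 ]]
[0.5316166 0.0827567 0.003    ]
0.2887 -1.3811
0.1956 -2.9537
0.2847 1.763
0.1964 0.2082
standing
[[106 114 115 107 105 106 104 105 109 114 116 117 117]
 [105 114 114 107  93  84  78  79  93 107 117 119 118]
 [114 115 110  92  71  64  59  66  75  92 110 118 119]
 [113 114  98  83  71  62  61  58  60  75 101 116 117]
 [114 113  93  74  64  62  63  55  55  61  98 112 117]
 [114 110  92  67  59  64  59  59  54  68  97 114 117]
 [114 112  98  72  62  61  58  59  64  78 105 115 115]
 [116 115 109  95  73  63  61  64  84 101 112 117 117]
 [116 115 114 110  98  88  84  87 103 113 116 113 114]
 [115 117 114 115 113 109 104 108 114 114 110 102 105]
 [115 114 112 112 113 112 106 106 114 114 112 109 109]]
home
[[108 113 118 114 105 104 109 116 116 117 117 116 118]
 [109 112 
[... 2741 characters left out ...]
 114 112 110 107 104 102 102 103 101 101 104 109
  112 114 118 126 130 132 130 129 130 128 125 125 125 127 126 127 126]
 [115 126 127 125 124 124 125 123 122 120 118 118 118 119 118 117 119 117
  114 112 113 116 114 110 105 101  99  99  99  98  98 102 104 105 104]
 [122 128 127 128 127 129 128 127 127 127 127 126 127 126 127 127 127 127
  125 124 124 124 121 118 116 114 112 112 111 111 110 110 104 101 102]
 [128 130 130 129 130 129 129 129 129 128 128 127 126 126 125 125 125 126
  128 128 129 128 127 126 126 125 123 122 121 119 118 116 113 112 112]
 [130 130 131 131 130 130 131 131 130 130 130 130 130 129 128 127 127 126
  128 128 128 128 127 128 127 127 126 125 125 123 121 120 119 118 117]]
```

Run:
```python
from h import *
s=dict(np.load("side0.npz"));t=dict(np.load("top0.npz"))
crop(t,"a",298,340,194,217,18);crop(s,"b",315,357,184,207,18)
cv2.imwrite("pics/z1.png",np.clip(cv2.resize(np.vstack([cv2.imread("pics/a.png"),cv2.imread("pics/b.png")]),(600,600))*1.8,0,255))
```

```text
[ WARN:0@0.724] global loadsave.cpp:1063 imwrite_ Unsupported depth image for selected encoder is fallbacked to CV_8U.
```

View pics/z1.png

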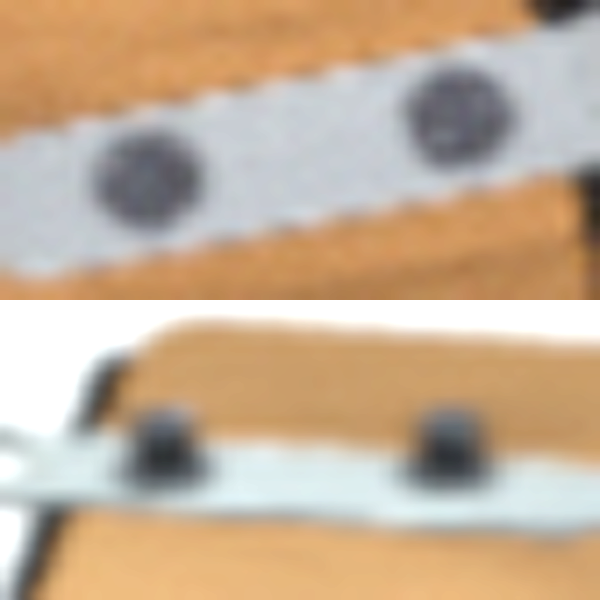

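View pics/sd.png

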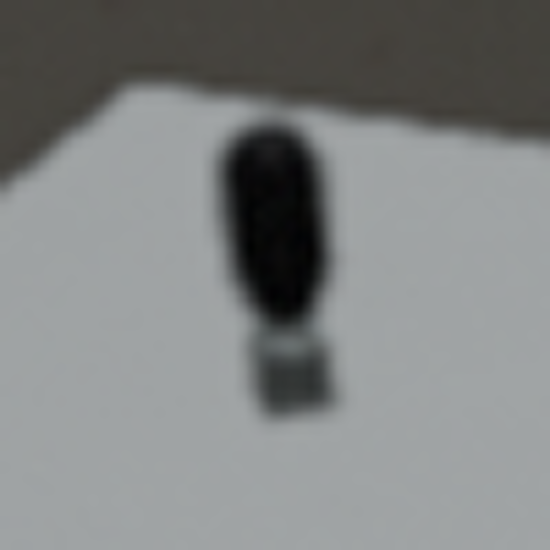

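Side crop: driver handle centre (259.7,169.9), socket below it seen nearly face-on. Standing screw head at about (346,194) and home head at about (326,194), both nearly face-on. Next I'll work out the tool axes and plan the approach.

```bash
cat >> h.py <<'E'
def st(): return status.read_state()
def go(target, z=None):
    """world displacement to target expressed in tool axes (mm)"""
    s=st(); R=Ro.from_rotvec(s["tcp_rot"]).as_matrix()
    return (R.T@(np.asarray(target)-s["ee_pos"])*1000).round(1)
def lev():
    """rotvec (tool axes) that makes tool x point straight down; yaw of tool z"""
    s=st(); R=Ro.from_rotvec(s["tcp_rot"]).as_matrix(); x=R[:,0]
    w=np.cross(x,[0,0,-1]); return (R.T@w).round(4), np.degrees(np.arctan2(R[1,2],R[0,2]))
E
python3 - <<'E'
from h import *
s=st();R=Ro.from_rotvec(s["tcp_rot"]).as_matrix();print(R.round(3));print(go([.510,-.272,.16]),lev())
sd=dict(np.load("side0.npz"));t=dict(np.load("top0.npz"))
# screw centres, top-view dark weighting; and mat-frame check
def wc(c,u0,u1,v0,v1,bg):
    g=c["pixels"][v0:v1,u0:u1].max(2).astype(float);w=np.clip(bg-g,0,None);w[w<20]=0
    V,U=np.mgrid[v0:v1,u0:u1];return np.array([(U*w).sum(),(V*w).sum()])/w.sum()
a=wc(t,302,315,202,214,112);b=wc(t,324,337,197,209,112)
print(a,b)
for z in(.034,.0465): print(z,ray(t,*a,z),ray(t,*b,z-.0045))
a2=wc(sd,341,352,190,199,105);b2=wc(sd,322,331,191,199,105);print(a2,b2)
for z in (.036,.040): print(z,ray(sd,*a2,z),ray(sd,*b2,z-.0045))
E
```

```text
[[-0.     0.97   0.243]
 [ 0.001  0.243 -0.97 ]
 [-1.    -0.    -0.002]]
[  70.9  428.5 -261.4] (array([-0.    , -0.0015,  0.0001]), np.float64(-75.91249265732063))
[307.99950495 207.42475248] [329.64199323 202.5960329 ]
0.034 [0.54156664 0.03156625 0.034     ] [ 0.55316948 -0.02699441  0.0295    ]
0.0465 [0.54106454 0.03081935 0.0465    ] [ 0.5525302  -0.02703478  0.042     ]
[345.94349442 195.15539033] [325.67857143 195.06231003]
0.036 [0.54056876 0.03024738 0.036     ] [ 0.55187881 -0.02980575  0.0315    ]
0.04 [0.54713832 0.03242012 0.04      ] [ 0.55833138 -0.02727263  0.0355    ]
```

Request:
{"op": "servo_tool", "data": {
  "increments": "3 36 -22 0 0 0;3 36 -22 0 0 0;3 36 -22 0 0 0;3 36 -22 0 0 0;3 36 -22 0 0 0;3 36 -22 0 0 0;3 36 -22 0 0 0;3 36 -22 0 0 0",
  "claw": 100,
  "force": 100
}}

```text
time: 0.9
ee_pos: [0.3955, -0.3881, 0.2069]
tcp_rot: [1.026, 1.316, -1.026]
contact_force: [1.5, -1.2, 0.8]
grip_width: 0.0854
```

Run:
```python
from h import *
s=st();print(s["ee_pos"],s["joint_pos"].round(3),go([.510,-.272,.14]),lev())
```

```text
[ 0.39545885 -0.38812827  0.2069424 ] [ 0.774  0.406 -0.101  1.814  0.05   0.925 -0.674] [ 66.9 139.4 -84.7] (array([-0.    , -0.0004,  0.0004]), np.float64(-75.9181790027474))
```

Request:
{"op": "servo_tool", "data": {
  "increments": "10 33 -23 0.1 0 0;10 33 -25 0.1 0 0;10 32 -26 0.1 0 0;10 30 -30 0.1 0 0;0 0 0 0 0 0;0 0 0 0 0 0"
}}

```text
time: 1.5
ee_pos: [0.5127, -0.2727, 0.1666]
tcp_rot: [1.319, 1.136, -1.32]
contact_force: [-0.4, -1.2, 0.9]
grip_width: 0.0855
```

```bash
python3 - <<'E'
from h import *
s=st();print(s["ee_pos"],s["joint_pos"].round(3),go([.510,-.272,.10]),lev())
for n in("side","top"):
    c=capture(n);crop(c,n+"1",*((230,310,110,190,5) if n=="side" else(380,470,170,250,5)))
E
cd pics; python3 -c "
import cv2,numpy as np
a=cv2.imread('side1.png');b=cv2.imread('top1.png');b=cv2.resize(b,(400,400));cv2.imwrite('m2.png',np.hstack([a,b]))"
```

```text
[ 0.51266859 -0.27272143  0.16655844] [ 0.449  0.498 -0.05   1.779  0.032  0.867 -1.337] [66.6 -2.6 -0.3] (array([ 0.    , -0.0004,  0.0015]), np.float64(-98.63418739243593))
```

View pics/m2.png

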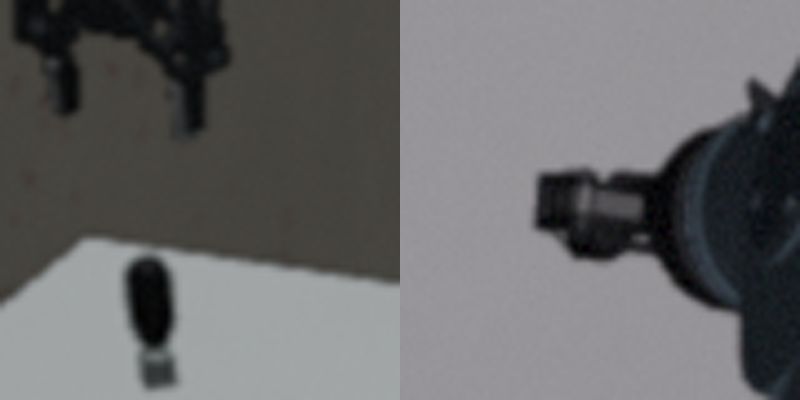

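Run:
```python
from h import *
s=dict(np.load("side0.npz"))
p=st()["ee_pos"]
for z in(.0,.04,.089,.175):print(z,((proj(s,[.5103,-.272,z])-[230,110])*5).round(1),((proj(s,[p[0],p[1],z])-[230,110])*5).round(1))
```

```text
0.0 [157.8 378.4] [152.7 378.4]
0.04 [151.9 324.4] [146.7 324.4]
0.089 [144.4 256.1] [139.2 256.1]
0.175 [130.7 130.2] [125.2 130.3]
```

Request:
{"op": "servo_tool", "data": {
  "increments": "30 -2 0 0 0 0;36 0 0 0 0 0;0 0 0 0 0 0"
}}

```text
time: 1.9
ee_pos: [0.5061, -0.2739, 0.0977]
tcp_rot: [1.321, 1.139, -1.328]
contact_force: [-1.2, -0.1, -0.5]
grip_width: 0.0855
```

Run:
```python
from h import *
s=st();print(s["ee_pos"],go([.5103,-.272,.043]),lev())
c=capture("side");crop(c,"side2",230,310,110,190,7)
```

```text
[ 0.50609171 -0.27388615  0.0977041 ] [54.7  4.3 -2.4] (array([-0.    , -0.0015,  0.008 ]), np.float64(-98.96128002050115))
```

View pics/side2.png

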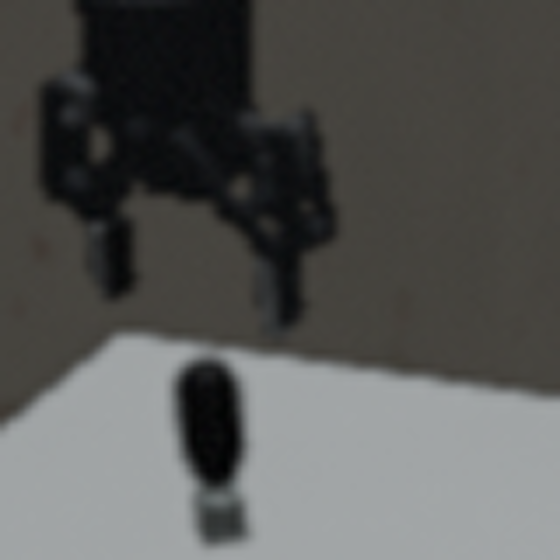

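Request:
{"op": "servo_tool", "data": {
  "increments": "0 0 0 0 0 0;0 0 0 0 0 0"
}}

```text
time: 2.15
ee_pos: [0.5115, -0.2748, 0.1033]
tcp_rot: [1.323, 1.129, -1.321]
contact_force: [0.9, -0.8, 0.2]
grip_width: 0.0853
```

Run:
```python
from h import *
s=st();print(s["ee_pos"],go([.5103,-.272,.043]),lev())
```

```text
[ 0.51151502 -0.27479411  0.10325639] [60.2 -1.8 -2.6] (array([ 0.   ,  0.001, -0.003]), np.float64(-98.87524275277022))
```

Request:
{"op": "servo_tool", "data": {
  "increments": "10 -1 -1 0 0 0;12 0 -1 0 0 0;12 0 0 0 0 0;12 0 0 0 0 0;10 0 0 0 0 0;4 0 0 0 0 0;0 0 0 0 0 0;0 0 0 0 0 0"
}}

```text
time: 2.95
ee_pos: [0.51, -0.2717, 0.0414]
tcp_rot: [1.322, 1.132, -1.322]
contact_force: [-0.4, 0.3, -0.6]
grip_width: 0.0854
```

Run:
```python
from h import *
s=st();print(s["ee_pos"],go([.5103,-.272,.043]),lev())
c=capture("side");crop(c,"side3",230,310,110,190,7)
```

```text
[ 0.51001402 -0.27173301  0.04142877] [-1.6  0.3  0.2] (array([ 0.    ,  0.0001, -0.0003]), np.float64(-98.83543685195093))
```

View pics/side3.png

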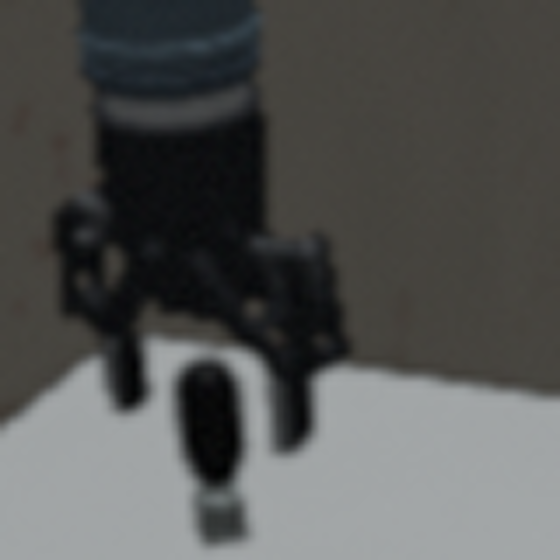

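The driver sits between the open fingers (tips at about (130,400) and (290,440) in the crop, driver at 212). Closing now.

Request:
{"op": "servo_tool", "data": {
  "increments": "0 0 0 0 0 0;0 0 0 0 0 0;0 0 0 0 0 0;0 0 0 0 0 0;0 0 0 0 0 0;0 0 0 0 0 0;0 0 0 0 0 0",
  "claw": 0,
  "force": 120
}}

```text
time: 3.7
ee_pos: [0.5101, -0.2717, 0.0418]
tcp_rot: [1.322, 1.132, -1.322]
contact_force: [-1.8, 0.6, 4.4]
grip_width: 0.0298
```

Request:
{"op": "servo_tool", "data": {
  "increments": "-8 0 0 0 0 0;-14 0 0 0 0 0;-25 0 0 0 0 0;-25 0 0 0 0 0;-25 0 0 0 0 0;-15 0 0 0 0 0;0 0 0 0 0 0;0 0 0 0 0 0"
}}

```text
time: 4.5
ee_pos: [0.5094, -0.2714, 0.1529]
tcp_rot: [1.322, 1.133, -1.322]
contact_force: [0.2, 0.9, -1.2]
grip_width: 0.0298
```

Run:
```python
from h import *
s=st();print(s["ee_pos"],s["joint_pos"].round(3),go([.541,.031,.16]),lev())
c=capture("side");crop(c,"side4",230,310,80,160,7)
```

```text
[ 0.50943072 -0.27141942  0.15294985] [ 0.45   0.51  -0.05   1.798  0.033  0.834 -1.342] [  -7.   -15.2 -303.7] (array([-0.    , -0.0001,  0.0004]), np.float64(-98.83268857071499))
```

View pics/side4.png

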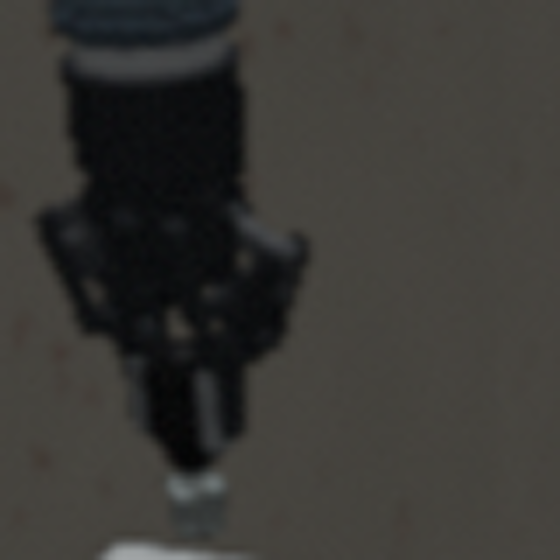

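Run:
```python
from h import *
print(go([.70,.10,.23])/14)
```

```text
[ -5.55         9.4        -28.29285714]
```

Request:
{"op": "servo_tool", "data": {
  "increments": "-5.5 9.4 -28.3 0 0 0;-5.5 9.4 -28.3 0 0 0;-5.5 9.4 -28.3 0 0 0;-5.5 9.4 -28.3 0 0 0;-5.5 9.4 -28.3 0 0 0;-5.5 9.4 -28.3 0 0 0;-5.5 9.4 -28.3 0 0 0"
}}

```text
time: 5.25
ee_pos: [0.6047, -0.0846, 0.1902]
tcp_rot: [1.32, 1.135, -1.324]
contact_force: [0.3, -0.3, -0.7]
grip_width: 0.0297
```

Request:
{"op": "servo_tool", "data": {
  "increments": "-5.5 9.4 -28.3 0 0 0;-5.5 9.4 -28.3 0 0 0;-5.5 9.4 -28.3 0 0 0;-5.5 9.4 -28.3 0 0 0;-5.5 9.4 -28.3 0 0 0;-5.5 9.4 -28.3 0 0 0;-5.5 9.4 -28.3 0 0 0;0 0 0 0 0 0"
}}

```text
time: 6.05
ee_pos: [0.7008, 0.1062, 0.2287]
tcp_rot: [1.319, 1.14, -1.317]
contact_force: [0.2, 1.8, -1.1]
grip_width: 0.0304
```

Request:
{"op": "servo_tool", "data": {
  "increments": "0 0 0 -0.15 0 0;0 0 0 -0.15 0 0;0 0 0 -0.15 0 0;0 0 0 -0.15 0 0;0 0 0 -0.15 0 0;0 0 0 -0.15 0 0;0 0 0 -0.15 0 0;0 0 0 0 0 0"
}}

```text
time: 6.85
ee_pos: [0.6998, 0.0989, 0.2283]
tcp_rot: [0.527, 1.508, -0.529]
contact_force: [-0.8, 0.4, -1.3]
grip_width: 0.0297
```

Run:
```python
from h import *
s=st();print(s["ee_pos"],s["joint_pos"].round(3),lev())
c=capture("side");p=s["ee_pos"]
for dz in(-.041,-.016):print(proj(c,p+[0,0,dz]))
u,v=proj(c,p+[0,0,-.03]).astype(int);crop(c,"side5",u-30,u+30,v-30,v+30,10)
np.savez("side5.npz",**c)
print(c["depth"][v-4:v+8,u-9:u+10].round(3))
```

```text
[0.6998121  0.09886723 0.22827143] [-0.003  0.666 -0.33   1.35   0.219  1.165 -1.028] (array([-0.    , -0.0022,  0.0022]), np.float64(-38.62317105944224))
[352.19531895 176.89585383]
[352.28256462 167.68726385]
[[3.221 3.22  1.729 1.725 1.72  1.036 1.029 1.023 1.016 1.011 1.018 1.019
  1.027 1.032 1.706 1.718 1.705 1.704 1.704]
 [3.219 3.224 1.734 1.728 1.726 1.029 1.027 1.024 1.02  1.021 1.022 1.025
  1.024 1.03  1.708 1.707 1.706 1.7   1.696]
 [3.233 3.223 1.732 1.728 1.734 1.029 1.022 1.023 1.024 1.021 1.023 1.022
  1.025 1.024 1.714 1.707 1.71  1.712 1.705]
 [3.23  3.244 1.735 1.74  1.021 1.023 1.02  1.022 1.021 1.022 1.016 1.019
  1.019 1.023 1.716 1.709 1.709 1.707 1.705]
 [1.482 1.481 1.484 1.475 1.025 1.025 1.023 1.02  1.021 1.021 1.02  1.022
  1.02  1.021 1.718 1.716 1.704 1.708 1.71 ]
 [1.471 1.478 1.473 1.474 1.026 1.022 1.02  1.023 1.021 1.021 1.023 1.022
  1.023 1.021 1.722 1.726 1.717 1.707 1.711]
 [1.466 1.463 1.465 1.46  1.028 1.027 1.024 1.025 1.024 1.028 1.021 1.026
  1.022 1.026 1.465 1.46  1.47  1.713 1.714]
 [1.461 1.461 1.454 1.459 1.024 1.023 1.03  1.025 1.024 1.023 1.024 1.023
  1.027 1.024 1.456 1.453 1.45  1.456 1.455]
 [1.452 1.446 1.452 1.454 1.032 1.031 1.026 1.029 1.026 1.025 1.026 1.025
  1.025 1.027 1.447 1.455 1.454 1.448 1.446]
 [1.445 1.448 1.445 1.448 1.031 1.03  1.026 1.026 1.029 1.028 1.026 1.031
  1.027 1.03  1.442 1.442 1.442 1.44  1.442]
 [1.441 1.441 1.439 1.438 1.032 1.032 1.03  1.029 1.026 1.028 1.032 1.027
  1.029 1.031 1.431 1.435 1.434 1.436 1.436]
 [1.429 0.    1.433 1.432 1.032 1.032 1.028 1.032 1.031 1.028 1.028 1.028
  1.03  1.033 1.428 1.429 1.431 1.428 1.432]]
```

View pics/side5.png

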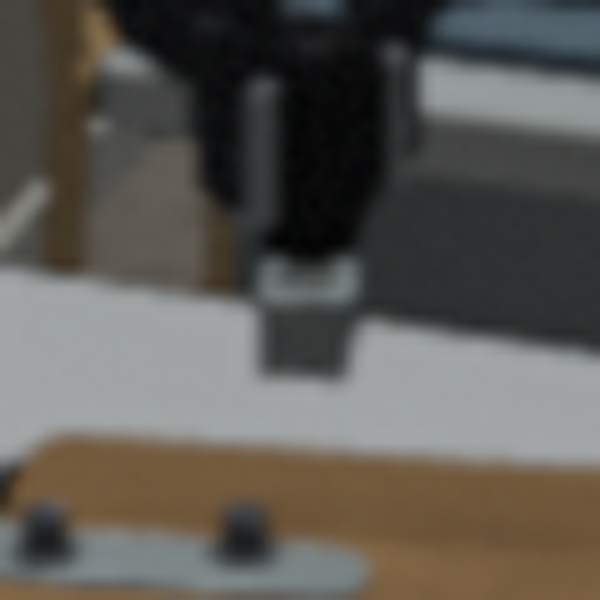

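```bash
cat >> h.py <<'E'
def face(c,p,m=1,lo=-.043,hi=-.020):
    """points of socket near TCP p (world) from depth; returns pts"""
    K,R,t=c["mtx"],c["R"],c["t"]; V,U=np.mgrid[0:400,0:640]; d=c["depth"]
    X=np.stack([(U-K[0,2])/K[0,0]*d,(V-K[1,2])/K[1,1]*d,d],-1); W=(X-t)@R
    r=W-p; k=(d>0)&(np.hypot(r[...,0],r[...,1])<.03)&(r[...,2]>lo)&(r[...,2]<hi)
    return W[k],U[k],V[k]
def facefit(c,p):
    W,U,V=face(c,p); 
    A=np.c_[W[:,1]-p[1],np.ones(len(W))]; 
    for _ in range(3):
        co,*_=np.linalg.lstsq(A,W[:,0]-p[0],rcond=None); r=W[:,0]-p[0]-A@co; k=abs(r)<.006; A=A[k];W=W[k]
    # x = a*y + b -> normal (1,-a)
    az=np.degrees(np.arctan2(-co[0],1)); n=np.array([np.cos(np.radians(az)),np.sin(np.radians(az))])
    cen=W[:,:2].mean(0)-p[:2]; off=(cen@n-.011)
    return len(W),az,n,cen,off
E
python3 - <<'E'
from h import *
c=dict(np.load("side5.npz"));p=st()["ee_pos"]
W,U,V=face(c,p);print(len(W),U.min(),U.max(),V.min(),V.max()); print(((W-p)*1000).round(0)[::4].tolist())
print(facefit(c,p))
# edges by subpixel from image rows
for v in range(172,181): print(v,c["pixels"][v,344:362].max(1))
E
```

```text
83 347 356 170 179
[[6.0, -9.0, -21.0], [12.0, -7.0, -23.0], [12.0, 3.0, -22.0], [8.0, 12.0, -22.0], [13.0, -2.0, -25.0], [11.0, 8.0, -24.0], [12.0, -7.0, -28.0], [8.0, 2.0, -29.0], [7.0, 11.0, -28.0], [14.0, -1.0, -29.0], [11.0, 8.0, -29.0], [12.0, -7.0, -34.0], [13.0, 3.0, -32.0], [8.0, 12.0, -33.0], [15.0, -1.0, -34.0], [7.0, 7.0, -37.0], [12.0, -7.0, -39.0], [12.0, 3.0, -37.0], [7.0, 12.0, -39.0], [12.0, -2.0, -41.0], [12.0, 8.0, -40.0]]
(82, np.float64(14.707703744847073), array([0.96723362, 0.253888  ]), array([0.01165647, 0.00180313]), np.float64(0.0007323254362406727))
172 [138 130 119  96  86  90  90  89  83  81  85  87  80  64  50  47  48  48]
173 [161 159 153 123  82  63  63  62  59  59  59  60  58  60  70  76  68  59]
174 [166 166 162 132  84  59  57  58  57  58  57  56  59  84 118 130 122 107]
175 [166 166 162 132  85  58  55  57  57  57  58  55  69 107 144 158 157 153]
176 [165 166 161 132  84  58  56  57  56  57  57  57  79 125 155 164 165 165]
177 [165 166 161 132  86  59  57  58  58  57  57  58  87 137 160 166 165 165]
178 [165 166 161 135  92  66  66  66  60  57  60  64  96 143 163 166 165 165]
179 [165 166 162 144 118 106 105 101  97  94  89  90 117 150 164 166 165 165]
180 [165 166 164 160 154 153 153 152 152 149 142 139 149 161 166 166 166 166]
```

Request:
{"op": "servo_tool", "data": {
  "increments": "0 0 0 -0.15 0 0;0 0 0 -0.15 0 0;0 0 0 -0.15 0 0;0 0 0 -0.15 0 0;0 0 0 -0.15 0 0;0 0 0 -0.15 0 0;0 0 0 -0.15 0 0;0 0 0 0 0 0"
}}

```text
time: 7.7
ee_pos: [0.7003, 0.0993, 0.2293]
tcp_rot: [-0.292, 1.553, 0.293]
contact_force: [-0.0, -0.7, -1.5]
grip_width: 0.0301
```

```bash
cat >> h.py <<'E'
def wid(c,p,lo=3,hi=8):
    """subpixel socket edges just above mouth, rows between"""
    u,v=proj(c,p+np.array([0,0,-.041])); out=[]
    R,t=c["R"],c["t"]; z=(R@p+t)[2]
    for r in range(int(v)-5,int(v)-1):
        g=c["pixels"][r].max(1).astype(float); ui=int(round(u)); 
        d=np.median(g[ui-2:ui+3])
        def edge(s):
            i=ui
            b=max(g[ui+s*k] for k in range(8,13)); h=(d+b)/2
            while g[i]<h: i+=s
            return i-s*(g[i]-h)/(g[i]-g[i-s])
        L,Rr=edge(-1),edge(1); out.append((r,round(L,2),round(Rr,2),round((Rr-L)*z/c["mtx"][0,0]*1000,2)))
    return out,u
E
python3 - <<'E'
from h import *
s=st();p=s["ee_pos"];print(p,s["joint_pos"].round(3),lev())
print(wid(dict(np.load("side5.npz")),np.array([.6998,.0989,.2283])))
c=capture("side");np.savez("side6.npz",**c)
print(wid(c,p),facefit(c,p)[1:])
u,v=proj(c,p+[0,0,-.03]).astype(int);crop(c,"side6",u-30,u+30,v-30,v+30,10)
E
```

```text
[0.70029566 0.09926222 0.22925736] [ 0.128  0.706 -0.557  1.339  0.376  1.203 -0.084] (array([-0.    , -0.0015, -0.0005]), np.float64(21.350840349820018))
([(171, np.float64(349.75), np.float64(359.0), np.float64(22.1)), (172, np.float64(345.86), np.float64(354.75), np.float64(21.23)), (173, np.float64(347.27), np.float64(357.35), np.float64(24.09)), (174, np.float64(347.43), np.float64(357.16), np.float64(23.26))], np.float64(352.20977569030225))
([(171, np.float64(352.0), np.float64(350.6), np.float64(-3.34)), (172, np.float64(345.15), np.float64(350.83), np.float64(13.56)), (173, np.float64(346.29), np.float64(353.0), np.float64(16.02)), (174, np.float64(346.44), np.float64(358.12), np.float64(27.9))], np.float64(352.2935081611148)) (np.float64(4.681524577478474), array([0.99666376, 0.08161713]), array([ 0.00892234, -0.00107027]), np.float64(-0.0021947784062308247))
```

View pics/side6.png

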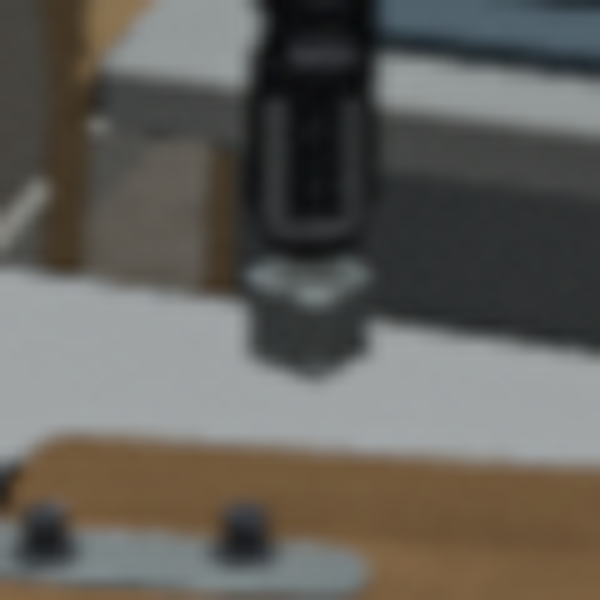

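The socket corner is at column 315 between edges 250 and 368 in the crop. That puts driver yaw at about hand yaw + 47° (mod 90), and the first view agrees once its narrow side face is accounted for. Now rotating to the starting yaw.

Request:
{"op": "servo_tool", "data": {
  "increments": "0 0 0 -0.14 0 0;0 0 0 -0.14 0 0;0 0 0 -0.14 0 0;0 0 0 -0.14 0 0;0 0 0 -0.14 0 0;0 0 0 -0.14 0 0;0 0 0 -0.14 0 0;0 0 0 -0.14 0 0"
}}

```text
time: 8.55
ee_pos: [0.7005, 0.0996, 0.2298]
tcp_rot: [-1.153, 1.245, 1.153]
contact_force: [-0.1, 0.1, -0.1]
grip_width: 0.0298
```

Request:
{"op": "servo_tool", "data": {
  "increments": "0 0 0 -0.14 0 0;0 0 0 -0.14 0 0;0 0 0 -0.14 0 0;0 0 0 -0.14 0 0;0 0 0 -0.14 0 0;0 0 0 -0.14 0 0;0 0 0 -0.14 0 0;0 0 0 -0.08 0 0"
}}

```text
time: 9.35
ee_pos: [0.7005, 0.0995, 0.2296]
tcp_rot: [-1.886, 0.572, 1.888]
contact_force: [-0.1, 0.8, -1.6]
grip_width: 0.0295
```

Request:
{"op": "servo_tool", "data": {
  "increments": "0 0 0 0 0 0"
}}

```text
time: 9.45
ee_pos: [0.7005, 0.0995, 0.2296]
tcp_rot: [-1.884, 0.575, 1.886]
contact_force: [0.6, -0.1, -1.7]
grip_width: 0.0297
```

Run:
```python
from h import *
s=st();p=s["ee_pos"];print(p,s["joint_pos"].round(3),lev(),go([.5412,.0312,.12])/8)
c=capture("side");np.savez("side7.npz",**c)
u,v=proj(c,p+[0,0,-.03]).astype(int);print(u,proj(c,p+[0,0,-.03]));crop(c,"side7",u-30,u+30,v-30,v+30,10)
```

```text
[0.70048029 0.09953758 0.2295615 ] [ 0.34   0.849 -0.996  1.323  0.704  1.337  1.899] (array([-0.    ,  0.0008, -0.0008]), np.float64(146.13255438197237)) [13.725  18.175  11.7625]
352 [352.4188567  172.55462028]
```

View pics/side7.png

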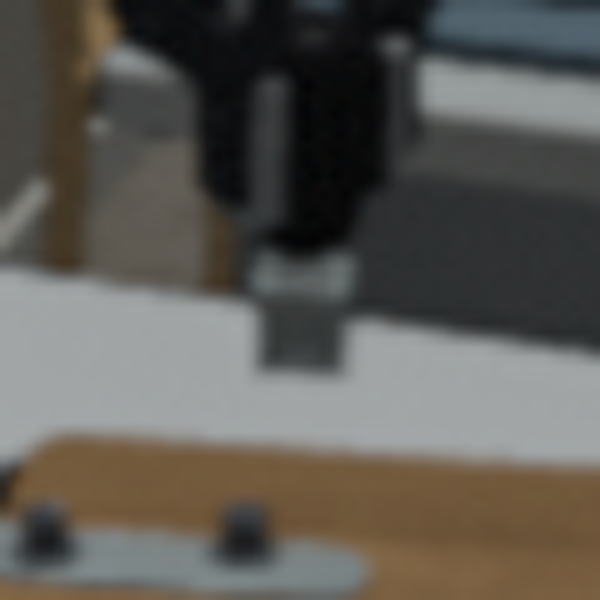

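Request:
{"op": "servo_tool", "data": {
  "increments": "13.7 18.2 11.8 0 0 0;13.7 18.2 11.8 0 0 0;13.7 18.2 11.8 0 0 0;13.7 18.2 11.8 0 0 0;13.7 18.2 11.8 0 0 0;13.7 18.2 11.8 0 0 0;13.7 18.2 11.8 0 0 0;13.7 18.2 11.8 0 0 0"
}}

```text
time: 10.3
ee_pos: [0.5406, 0.0301, 0.1202]
tcp_rot: [-1.884, 0.576, 1.884]
contact_force: [-0.2, -0.5, -1.3]
grip_width: 0.0299
```

Request:
{"op": "servo_tool", "data": {
  "increments": "0 0 0 0 0 0;0 0 0 0 0 0;0 0 0 0 0 0"
}}

```text
time: 10.6
ee_pos: [0.5428, 0.0312, 0.1215]
tcp_rot: [-1.888, 0.571, 1.884]
contact_force: [0.1, -0.0, -1.2]
grip_width: 0.0298
```

Run:
```python
from h import *
s=st();p=s["ee_pos"];print(p,s["joint_pos"].round(3),lev(),go([.5412,.0312,.092]))
c=capture("side");np.savez("side8.npz",**c)
u,v=proj(c,p+[0,0,-.05]).astype(int);print(u,v,proj(c,p+[0,0,-.0418]));crop(c,"side8",u-25,u+25,v-25,v+25,12)
```

```text
[0.54277541 0.03124798 0.12145554] [ 0.586  0.747 -1.008  1.866  0.768  0.974  1.783] (array([ 0.    , -0.0013,  0.0015]), np.float64(146.26952118233365)) [29.5  1.   1.3]
346 185 [346.04939242 182.57539367]
```

View pics/side8.png

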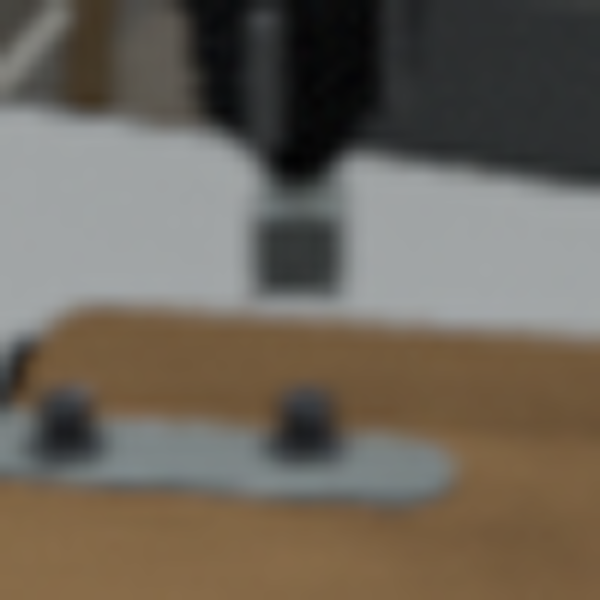

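Run:
```python
from h import *
c=dict(np.load("side8.npz"));p=np.array([.54278,.03125,.12146])
for z in(.12146-.0418,.0925,.0465,.040,.036,.034): print(z,proj(c,[*p[:2],z]),proj(c,[.5412,.0312,z]))
for r in list(range(177,185))+[191,192,193,194,195,196]: print(r,c["pixels"][r,338:356].max(1))
```

```text
0.07966000000000001 [346.04955703 182.57485966] [346.20414197 182.32764089]
0.0925 [346.05540153 178.66891936] [346.21077029 178.42451091]
0.0465 [346.03473492 192.48063371] [346.18733172 192.22647351]
0.04 [346.03187447 194.3923061 ] [346.18408753 194.13683698]
0.036 [346.03012139 195.56390724] [346.18209926 195.30764083]
0.034 [346.0292469  196.14833945] [346.18110745 195.89167672]
177 [165 165 163 151 133 118 106  98  99 107 117 130 153 164 165 165 165 165]
178 [165 166 162 143 111  88  77  74  73  78  90 118 150 164 166 165 165 165]
179 [165 166 162 138  96  64  57  57  58  57  70 110 149 164 166 165 165 165]
180 [166 166 162 139  95  63  57  57  57  56  68 109 149 165 166 166 166 165]
181 [165 166 162 139  96  62  56  57  56  57  67 109 149 164 166 166 166 166]
182 [166 166 163 140  99  63  55  54  56  57  71 112 150 165 166 166 166 166]
183 [166 167 164 145 107  70  61  62  63  68  82 122 154 165 166 166 166 166]
184 [163 164 161 145 120 107 106 105 106 105 110 136 158 166 166 166 167 166]
191 [115 114 114 114 114 114 112 110 109 109 110 111 112 112 112 111 112 113]
192 [111 112 112 113 112 109  99  89  82  87  95 105 109 110 110 110 111 111]
193 [111 110 111 111 110 100  82  66  66  65  80  99 108 109 109 109 110 111]
194 [116 115 113 113 111  98  71  48  52  55  70  93 107 108 108 109 110 112]
195 [123 121 119 118 115  98  65  36  36  41  61  92 109 114 115 115 114 115]
196 [130 128 126 124 109  85  54  37  34  40  57  87 110 120 123 122 121 122]
```

Run:
```python
from h import *
print(st()["ee_pos"],go([.5409,.0323,.0915]))
```

```text
[0.54277149 0.03135021 0.12144251] [29.9  0.3  2.1]
```

Request:
{"op": "servo_tool", "data": {
  "increments": "6 0.3 1 0 0 0;8 0 1 0 0 0;8 0 0 0 0 0;5 0 0 0 0 0;3 0 0 0 0 0;0 0 0 0 0 0;0 0 0 0 0 0;0 0 0 0 0 0"
}}

```text
time: 11.45
ee_pos: [0.5399, 0.0316, 0.091]
tcp_rot: [-1.888, 0.57, 1.887]
contact_force: [-0.1, -0.5, -1.2]
grip_width: 0.0301
```

Run:
```python
from h import *
s=st();p=s["ee_pos"];print(p,s["contact_force"],lev(),go([.5409,.0323,.0915]))
c=capture("side");np.savez("side9.npz",**c);crop(c,"side9",326,366,173,213,15)
for r in list(range(184,198)): print(r,c["pixels"][r,338:356].max(1))
```

```text
[0.53988258 0.03160204 0.09096262] [-0.12614726 -0.50850337 -1.22852885] (array([ 0.    , -0.0004,  0.0003]), np.float64(146.38884165693935)) [-0.5 -1.1 -0.5]
184 [163 164 165 163 153 123  85  63  59  67  91 126 155 166 167 167 167 167]
185 [148 150 150 148 142 123 104  95  93  95 104 122 149 161 163 164 165 164]
186 [127 128 128 128 125 122 116 110 108 111 113 115 130 143 145 148 150 150]
187 [117 116 116 114 104  92  89  83  81  82  83  83 108 122 125 127 128 128]
188 [115 116 116 112  92  67  61  59  59  58  57  66  98 114 116 116 116 116]
189 [115 115 116 111  90  63  56  57  57  57  57  67  98 113 115 114 114 116]
190 [115 115 115 111  89  63  57  57  57  57  57  70  99 113 114 114 115 115]
191 [114 115 115 111  90  65  57  56  56  56  60  73  99 110 112 113 112 113]
192 [113 113 114 110  91  66  55  55  57  57  65  81  99 109 111 111 111 112]
193 [111 112 111 109  96  77  59  56  56  57  66  87 104 109 110 109 110 111]
194 [116 115 114 112 108  92  67  47  47  52  66  92 105 109 110 109 110 111]
195 [124 121 119 119 115  98  66  38  35  40  62  92 109 114 114 115 115 116]
196 [130 128 127 124 111  85  54  36  35  40  56  88 111 120 123 122 122 123]
197 [134 133 133 130 114  89  67  54  51  57  72  95 118 128 130 128 126 125]
```

View pics/side9.png

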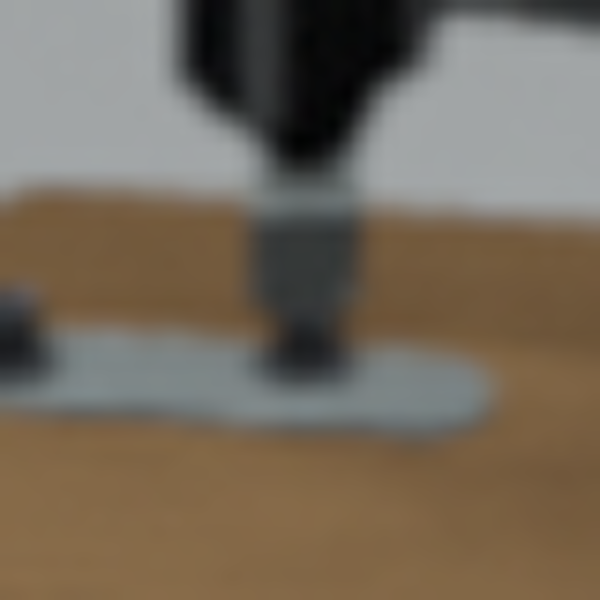

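Request:
{"op": "servo_tool", "data": {
  "increments": "1 -0.6 -0.3 0 0 0;1.5 -0.3 -0.2 0 0 0;1.5 0 0 0 0 0;1 0 0 0 0 0;1 0 0 0 0 0;0 0 0 0 0 0"
}}

```text
time: 12.1
ee_pos: [0.5411, 0.0323, 0.0848]
tcp_rot: [-1.888, 0.569, 1.887]
contact_force: [1.9, -0.6, -1.0]
grip_width: 0.0298
```

```bash
cat > s.py <<'E'
from h import *
s=st();p=s["ee_pos"];print(s["time"],p.round(4),s["contact_force"].round(1),s["torque"].round(2),lev(),"j",s["joint_pos"].round(2))
E
python3 s.py
```

```text
12.1 [0.5411 0.0323 0.0848] [ 1.9 -0.6 -1. ] [ 0.19 -0.54 -0.03] (array([-0.    , -0.0007,  0.001 ]), np.float64(146.39768769512793)) j [ 0.55  0.79 -0.96  1.89  0.82  0.92  1.74]
```

Request:
{"op": "servo_tool", "data": {
  "increments": "1 0 0 0 0 0;1 0 0 0 0 0;0 0 0 0 0 0"
}}

```text
time: 12.4
ee_pos: [0.5415, 0.0324, 0.083]
tcp_rot: [-1.889, 0.569, 1.886]
contact_force: [4.6, 1.3, 0.5]
grip_width: 0.0299
```

```bash
python3 s.py
```

```text
12.4 [0.5415 0.0324 0.083 ] [4.6 1.3 0.5] [ 0.3  -1.15 -0.01] (array([-0.    , -0.0011,  0.0017]), np.float64(146.3933064484274)) j [ 0.55  0.8  -0.96  1.89  0.83  0.92  1.74]
```

Request:
{"op": "servo_tool", "data": {
  "increments": "0.5 -0.8 -0.6 0 0 0;1 0 0 0 0 0;1 0 0 0 0 0;0 0 0 0 0 0"
}}

```text
time: 12.8
ee_pos: [0.5419, 0.0325, 0.0801]
tcp_rot: [-1.888, 0.569, 1.887]
contact_force: [4.5, 1.0, -0.4]
grip_width: 0.0298
```

```bash
python3 s.py
```

```text
12.8 [0.5419 0.0325 0.0801] [ 4.5  1.  -0.4] [ 0.37 -1.35  0.03] (array([ 0.    , -0.0003,  0.0008]), np.float64(146.3897490122517)) j [ 0.55  0.8  -0.95  1.89  0.83  0.91  1.74]
```

Request:
{"op": "servo_tool", "data": {
  "increments": "0.7 -0.6 -0.6 0 0 0;1 0 0 0 0 0;1 0 0 0 0 0;0 0 0 0 0 0"
}}

```text
time: 13.2
ee_pos: [0.5422, 0.0324, 0.0773]
tcp_rot: [-1.888, 0.57, 1.888]
contact_force: [3.7, 0.8, -0.4]
grip_width: 0.0299
```

```bash
python3 s.py
```

```text
13.2 [0.5422 0.0324 0.0773] [ 3.7  0.8 -0.4] [ 0.22 -0.97 -0.07] (array([ 0.    ,  0.0002, -0.0004]), np.float64(146.39256498405524)) j [ 0.54  0.8  -0.95  1.89  0.84  0.91  1.73]
```

Request:
{"op": "servo_tool", "data": {
  "increments": "0.5 -0.3 -0.4 0 0 0;0.5 0 0 0 0 0;0 0 0 0 0 0"
}}

```text
time: 13.5
ee_pos: [0.5424, 0.0326, 0.0771]
tcp_rot: [-1.888, 0.571, 1.889]
contact_force: [0.1, -0.7, 8.5]
grip_width: 0.0301
```

Request:
{"op": "servo_tool", "data": {
  "increments": "0.5 0 0 0 0 0;0 0 0 0 0 0"
}}

```text
time: 13.7
ee_pos: [0.5425, 0.0326, 0.077]
tcp_rot: [-1.888, 0.571, 1.888]
contact_force: [-1.1, -0.2, 14.7]
grip_width: 0.0297
```

Request:
{"op": "servo_tool", "data": {
  "increments": "0.5 0 0 0 0 0;0 0 0 0 0 0"
}}

```text
time: 13.9
ee_pos: [0.5426, 0.0327, 0.077]
tcp_rot: [-1.889, 0.572, 1.888]
contact_force: [-2.5, -2.3, 18.3]
grip_width: 0.0299
```

Request:
{"op": "servo_tool", "data": {
  "increments": "0.5 0 0 0 0 0;0 0 0 0 0 0"
}}

```text
time: 14.1
ee_pos: [0.5427, 0.0328, 0.0769]
tcp_rot: [-1.889, 0.572, 1.888]
contact_force: [-2.4, -1.4, 21.8]
grip_width: 0.0298
```

Request:
{"op": "servo_tool", "data": {
  "increments": "0.1 0 0 0.08 0 0;0.1 0 0 0.1 0 0;0.1 0 0 0.1 0 0;0.1 0 0 0.1 0 0"
}}

```text
time: 14.5
ee_pos: [0.543, 0.0327, 0.0768]
tcp_rot: [-1.638, 0.864, 1.635]
contact_force: [-3.1, -1.7, 25.4]
grip_width: 0.0294
```

```bash
python3 s.py
```

```text
14.5 [0.543  0.0327 0.0768] [-3.1 -1.7 25.4] [-0.49  1.01  0.12] (array([ 0.    , -0.0018, -0.0007]), np.float64(124.39962031132508)) j [ 0.5   0.77 -0.87  1.89  0.77  0.87  1.39]
```

Request:
{"op": "servo_tool", "data": {
  "increments": "0.1 0 0 0.1 0 0;0.1 0 0 0.1 0 0;0.1 0 0 0.1 0 0"
}}

```text
time: 14.8
ee_pos: [0.5432, 0.0325, 0.0768]
tcp_rot: [-1.429, 1.053, 1.425]
contact_force: [-4.1, -2.6, 27.7]
grip_width: 0.0297
```

```bash
python3 s.py
```

```text
14.8 [0.5432 0.0325 0.0768] [-4.1 -2.6 27.7] [-0.57  1.07  0.03] (array([ 0.    , -0.0024,  0.0002]), np.float64(107.20447884064119)) j [ 0.46  0.74 -0.81  1.89  0.72  0.84  1.13]
```

Run:
```python
from h import *
c=capture("side");np.savez("side10.npz",**c);crop(c,"side10",326,366,173,213,15)
```

```text
(no output)
```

View pics/side10.png

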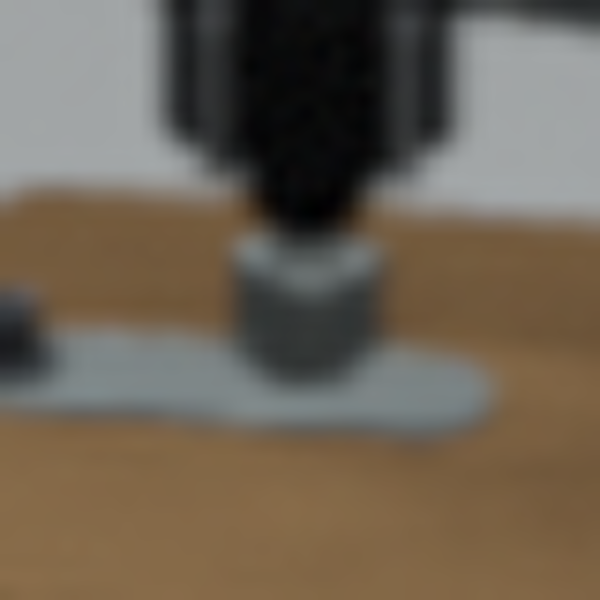

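```bash
python3 - <<'E'
from h import *
c=dict(np.load("side10.npz"))
cx,cy=.5415,.0318
d=np.array([np.cos(.32),np.sin(.32)])*.0155
for z in(.0375,.0355,.0345,.033): print(z,proj(c,[cx+d[0],cy+d[1],z]))
print(proj(c,[cx,cy,.04]))
for r in range(188,202): print(r,c["pixels"][r,338:356].max(1))
E
sleep 0; python3 s.py
```

```text
0.0375 [346.3475539  197.59677097]
0.0355 [346.34642029 198.18583293]
0.0345 [346.34585416 198.4800164 ]
0.033 [346.34500579 198.92085795]
[346.34514339 194.21689515]
188 [115 116 116 116 112  94  62  36  31  36  54  81 105 115 117 117 117 117]
189 [115 115 114 117 122 115  88  71  69  74  87 105 112 113 114 114 115 115]
190 [114 114 112 101 107 113 100  96  97  98 105 118 109  99 107 113 114 115]
191 [115 115 111  90  75  84  92 106 111 108 100  93  83  88 104 112 113 112]
192 [112 112 108  87  60  60  69  82  90  87  75  63  62  85 104 111 111 111]
193 [111 112 107  85  58  54  56  58  63  63  58  55  60  84 104 109 110 110]
194 [117 115 109  87  60  55  54  54  56  56  54  53  58  82 102 109 110 112]
195 [124 121 113  91  69  58  54  54  56  55  54  55  64  86 107 114 115 116]
196 [131 128 123 106  81  61  53  54  55  54  55  66  87 107 120 122 122 122]
197 [134 134 133 125 107  82  63  57  55  60  69  90 113 126 130 129 127 126]
198 [136 136 135 134 128 113  95  84  84  89  97 114 128 132 132 132 131 132]
199 [133 133 134 136 137 134 128 125 125 126 127 131 134 134 134 133 132 132]
200 [113 116 121 128 133 133 132 132 131 129 128 128 128 129 129 129 128 127]
201 [116 114 115 118 116 112 107 103 101 101 101 100 100 103 106 107 106 105]
14.85 [0.5434 0.0326 0.0768] [-2.4 -1.6 24.7] [-0.42  0.87  0.01] (array([-0.    , -0.0025,  0.0005]), np.float64(106.90412741501363)) j [ 0.45  0.74 -0.81  1.89  0.72  0.83  1.13]
```

Request:
{"op": "servo_tool", "data": {
  "increments": "0 0 0 0.1 0 0;0 0 0 0.1 0 0;0 0 0 0.1 0 0"
}}

```text
time: 15.15
ee_pos: [0.5436, 0.0324, 0.0768]
tcp_rot: [-1.211, 1.21, 1.207]
contact_force: [-2.7, -2.8, 25.8]
grip_width: 0.0296
```

```bash
python3 s.py
```

```text
15.15 [0.5436 0.0324 0.0768] [-2.7 -2.8 25.8] [-0.58  0.83  0.04] (array([-0.    , -0.0021,  0.0016]), np.float64(90.00077013893348)) j [ 0.41  0.71 -0.75  1.89  0.67  0.8   0.88]
```

Run:
```python
from h import *
c=capture("side");np.savez("side11.npz",**c);crop(c,"side11",326,366,173,213,15)
```

```text
(no output)
```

View pics/side11.png

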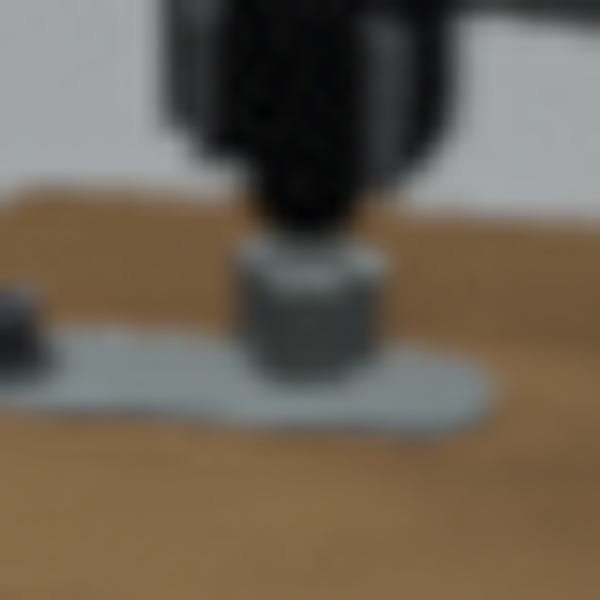

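Run:
```python
from h import *
c=dict(np.load("side11.npz"))
for r in range(186,202): print(r,c["pixels"][r,338:356].max(1))
a=[]
for n in("side9","side10","side11"):
    im=dict(np.load(n+".npz"))["pixels"][180:205,333:360,::-1]; im=np.clip((im.astype(float)-30)*2.2,0,255).astype(np.uint8)
    a.append(cv2.resize(im,(260,240),interpolation=cv2.INTER_LANCZOS4))
cv2.imwrite("pics/cmp.png",np.hstack(a))
```

```text
186 [128 128 126 113  79  36  10   7   9   7   9  36  77 100 120 139 149 150]
187 [118 117 117 113  93  57  26  10   7  11  23  56  94 112 120 127 129 129]
188 [115 116 116 115 108  86  55  36  31  34  51  80 103 114 115 117 117 117]
189 [115 115 113 109 108 102  85  73  67  70  81  99 113 116 115 115 114 115]
190 [114 115 112  98  91  98  98  94  94  94  97 110 121 119 115 114 114 115]
191 [115 115 111  91  71  80  99 106 109 110 100  90  93 100 108 111 112 113]
192 [112 113 110  89  63  60  75  83  83  84  77  65  64  86 104 111 111 111]
193 [112 111 108  89  62  53  56  59  60  60  60  56  60  83 103 109 110 111]
194 [116 116 110  88  63  53  52  55  58  56  56  55  59  84 102 109 110 112]
195 [124 122 115  93  70  59  54  55  55  56  56  55  60  87 108 115 116 115]
196 [130 129 126 114  90  68  56  56  57  58  57  60  70  96 117 122 122 121]
197 [134 133 132 128 109  83  68  62  64  64  69  84  99 115 127 129 127 126]
198 [136 135 136 135 128 113  97  88  88  92  98 113 124 129 132 132 131 131]
199 [132 133 134 136 136 133 128 126 125 126 127 131 134 134 134 133 132 132]
200 [113 116 121 128 132 133 132 131 132 130 128 128 128 129 129 129 129 127]
201 [116 114 115 117 116 112 107 103 101 101 101  99 100 104 106 106 106 105]
```

View pics/cmp.png

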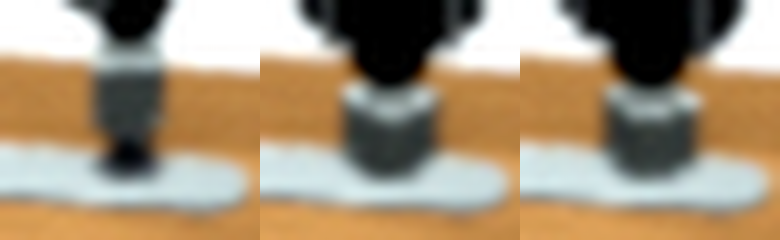

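Request:
{"op": "servo_tool", "data": {
  "increments": "0.3 0 0 0 0 0;0.1 0 0 0 0 0;0 0 0 0 0 0"
}}

```text
time: 15.5
ee_pos: [0.5437, 0.0324, 0.0766]
tcp_rot: [-1.215, 1.208, 1.21]
contact_force: [-5.2, -3.0, 27.9]
grip_width: 0.0298
```

```bash
python3 s.py
```

```text
15.5 [0.5437 0.0324 0.0766] [-5.2 -3.  27.9] [-0.65  0.92  0.05] (array([ 0.    , -0.0023,  0.0017]), np.float64(90.23271946440124)) j [ 0.41  0.71 -0.75  1.89  0.67  0.8   0.88]
```

Request:
{"op": "servo_tool", "data": {
  "increments": "0 0 0 0.08 0 0;0 0 0 0.08 0 0;0 0 0 0 0 0"
}}

```text
time: 15.8
ee_pos: [0.5437, 0.0322, 0.0765]
tcp_rot: [-1.094, 1.28, 1.089]
contact_force: [-3.3, -2.3, 27.5]
grip_width: 0.0298
```

```bash
python3 s.py
```

```text
15.8 [0.5437 0.0322 0.0765] [-3.3 -2.3 27.5] [-0.56  0.86  0.06] (array([ 0.    , -0.0022,  0.0022]), np.float64(80.933312219636)) j [ 0.39  0.7  -0.71  1.89  0.64  0.79  0.74]
```

Request:
{"op": "servo_tool", "data": {
  "increments": "0.2 0.7 -0.5 0 0 0;0.1 0 0 0.08 0 0;0 0 0 0.08 0 0;0 0 0 0 0 0"
}}

```text
time: 16.2
ee_pos: [0.5436, 0.032, 0.0764]
tcp_rot: [-0.974, 1.342, 0.969]
contact_force: [-2.0, -2.2, 25.8]
grip_width: 0.0299
```

```bash
python3 s.py
```

```text
16.2 [0.5436 0.032  0.0764] [-2.  -2.2 25.8] [-0.55  0.56  0.1 ] (array([ 0.    , -0.001 ,  0.0035]), np.float64(71.76367418462758)) j [ 0.36  0.69 -0.67  1.89  0.6   0.77  0.6 ]
```

Request:
{"op": "servo_tool", "data": {
  "increments": "0.2 0.3 -0.3 0.08 0 0;0.1 0 0 0.08 0 0;0.1 0 0 0.08 0 0;0 0 0 0 0 0"
}}

```text
time: 16.6
ee_pos: [0.5435, 0.0317, 0.0761]
tcp_rot: [-0.791, 1.421, 0.786]
contact_force: [-1.5, -0.9, 26.5]
grip_width: 0.0299
```

```bash
python3 s.py
```

```text
16.6 [0.5435 0.0317 0.0761] [-1.5 -0.9 26.5] [-0.6   0.5   0.06] (array([-0.    ,  0.0002,  0.004 ]), np.float64(58.00727707769011)) j [ 0.32  0.67 -0.62  1.9   0.56  0.75  0.4 ]
```

Request:
{"op": "servo_tool", "data": {
  "increments": "0.1 0 -0.2 0.1 0 0;0.1 0 0 0.1 0 0;0.1 0 0 0.1 0 0;0.1 0 0 0.1 0 0;0.1 0 0 0 0 0"
}}

```text
time: 17.1
ee_pos: [0.5433, 0.0314, 0.0757]
tcp_rot: [-0.481, 1.515, 0.477]
contact_force: [-3.0, -2.2, 29.0]
grip_width: 0.0303
```

```bash
python3 s.py
```

```text
17.1 [0.5433 0.0314 0.0757] [-3.  -2.2 29. ] [-0.61  0.58  0.05] (array([-0.    ,  0.0015,  0.0036]), np.float64(35.047869117281)) j [ 0.26  0.64 -0.52  1.9   0.47  0.72  0.07]
```

Request:
{"op": "servo_tool", "data": {
  "increments": "0 0 -0.2 0.12 0 0;0.1 0 -0.2 0.12 0 0;0.12 0 0 0.12 0 0;0.12 0 0 0.12 0 0;0.12 0 0 0.12 0 0;0.1 0 0 0.12 0 0"
}}

```text
time: 17.7
ee_pos: [0.5427, 0.0309, 0.0751]
tcp_rot: [0.086, 1.566, -0.088]
contact_force: [-2.3, -2.7, 28.2]
grip_width: 0.0297
```

```bash
python3 s.py
```

```text
17.7 [0.5427 0.0309 0.0751] [-2.3 -2.7 28.2] [-0.61  0.79  0.1 ] (array([0.    , 0.0029, 0.0012]), np.float64(-6.350003129547083)) j [ 0.12  0.61 -0.34  1.91  0.32  0.67 -0.52]
```

Request:
{"op": "servo_tool", "data": {
  "increments": "0.1 -0.2 -0.2 0.12 0 0;0.1 -0.1 -0.1 0.12 0 0;0.12 0 0 0.12 0 0;0.12 0 0 0.12 0 0;0.12 0 0 0.12 0 0;0.12 0 0 0.12 0 0"
}}

```text
time: 18.3
ee_pos: [0.5421, 0.0309, 0.0743]
tcp_rot: [0.649, 1.469, -0.649]
contact_force: [-3.8, -1.6, 27.8]
grip_width: 0.0301
```

```bash
python3 s.py
```

```text
18.3 [0.5421 0.0309 0.0743] [-3.8 -1.6 27.8] [-0.4   0.99  0.1 ] (array([ 0.    ,  0.0018, -0.0012]), np.float64(-47.60815507828363)) j [-0.02  0.59 -0.16  1.92  0.15  0.64 -1.1 ]
```

Request:
{"op": "servo_tool", "data": {
  "increments": "0.1 0.2 -0.2 0.12 0 0;0.1 0.1 -0.1 0.12 0 0;0.12 0 0 0.12 0 0;0.12 0 0 0.12 0 0;0.12 0 0 0.12 0 0;0.12 0 0 0.12 0 0"
}}

```text
time: 18.9
ee_pos: [0.5417, 0.0314, 0.0736]
tcp_rot: [1.196, 1.218, -1.194]
contact_force: [-4.7, -0.9, 29.7]
grip_width: 0.03
```

```bash
python3 s.py
```

```text
18.9 [0.5417 0.0314 0.0736] [-4.7 -0.9 29.7] [-0.26  1.26  0.1 ] (array([ 0.    , -0.0002, -0.0013]), np.float64(-88.87588041349788)) j [-0.16  0.58  0.03  1.93 -0.02  0.63 -1.67]
```

Request:
{"op": "servo_tool", "data": {
  "increments": "0 -0.3 0 0.12 0 0;0.1 -0.3 0 0.12 0 0;0.11 0 0 0.12 0 0;0.11 0 0 0.12 0 0;0.11 0 0 0.12 0 0"
}}

```text
time: 19.4
ee_pos: [0.5414, 0.0319, 0.0731]
tcp_rot: [1.625, 0.877, -1.62]
contact_force: [-3.6, 0.1, 29.3]
grip_width: 0.0295
```

```bash
python3 s.py
```

```text
19.4 [0.5414 0.0319 0.0731] [-3.6  0.1 29.3] [0.03 0.96 0.01] (array([-0.    , -0.0022, -0.0009]), np.float64(-123.24481098548746)) j [-0.28  0.59  0.18  1.94 -0.17  0.63 -2.14]
```

Request:
{"op": "servo_tool", "data": {
  "increments": "0.08 0 0.2 0.12 0 0;0.1 0 0 0.12 0 0;0.11 0 0 0.12 0 0;0.1 0 0 0.1 0 0"
}}

```text
time: 19.8
ee_pos: [0.5416, 0.0323, 0.0726]
tcp_rot: [1.926, 0.524, -1.92]
contact_force: [-3.5, 0.9, 27.6]
grip_width: 0.0298
```

```bash
python3 s.py
```

```text
19.8 [0.5416 0.0323 0.0726] [-3.5  0.9 27.6] [0.34 0.84 0.07] (array([ 0.    , -0.0033,  0.0008]), np.float64(-149.5740396311202)) j [-0.37  0.6   0.3   1.94 -0.29  0.63 -2.49]
```

Request:
{"op": "servo_tool", "data": {
  "increments": "0.1 0 0.1 0.08 0 0;0.1 0 0 0.08 0 0;0 0 0 0 0 0"
}}

```text
time: 20.1
ee_pos: [0.5417, 0.0323, 0.0725]
tcp_rot: [2.021, 0.383, -2.015]
contact_force: [-2.7, 1.7, 28.4]
grip_width: 0.0298
```

```bash
python3 s.py
```

```text
20.1 [0.5417 0.0323 0.0725] [-2.7  1.7 28.4] [ 0.39  0.76 -0.  ] (array([-0.    , -0.0034,  0.0012]), np.float64(-158.60050251717783)) j [-0.4   0.61  0.34  1.95 -0.33  0.64 -2.62]
```

Request:
{"op": "servo_tool", "data": {
  "increments": "-1 0 0 0 0 0;-1 0 0 0 0 0;-0.8 0 0 0 0 0;0 0 0 0 0 0"
}}

```text
time: 20.5
ee_pos: [0.5412, 0.0324, 0.073]
tcp_rot: [2.019, 0.385, -2.013]
contact_force: [4.6, 1.8, 3.4]
grip_width: 0.0299
```

Request:
{"op": "servo_tool", "data": {
  "increments": "0 0 0 0 0 0;0 0 0 0 0 0;0 0 0 0 0 0;0 0 0 0 0 0;0 0 0 0 0 0",
  "claw": 100
}}

```text
time: 21.0
ee_pos: [0.5397, 0.0314, 0.0723]
tcp_rot: [2.015, 0.384, -2.017]
contact_force: [-0.0, 0.9, 0.3]
grip_width: 0.0857
```

```bash
python3 s.py
python3 - <<'E'
from h import *
c=capture("side");np.savez("side12.npz",**c);crop(c,"side12",316,376,153,213,10)
E
```

```text
21.0 [0.5397 0.0314 0.0723] [-0.   0.9  0.3] [-0.02  0.04  0.01] (array([0.    , 0.0009, 0.0002]), np.float64(-158.44137780737915)) j [-0.4   0.61  0.34  1.95 -0.33  0.64 -2.62]
```

View pics/side12.png

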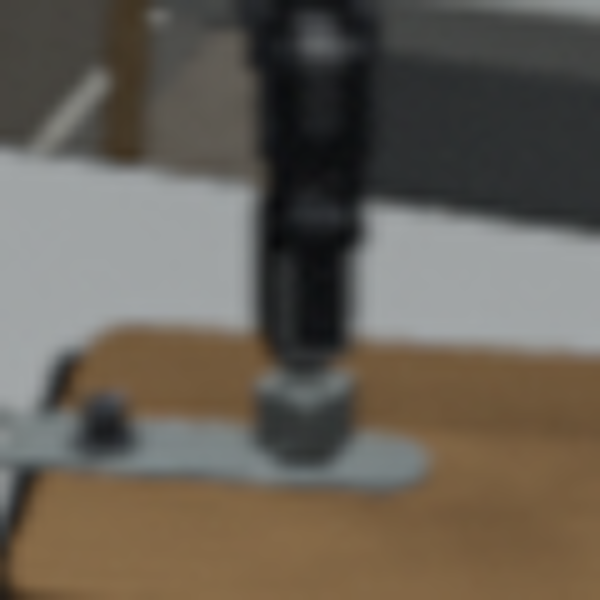

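Request:
{"op": "servo_tool", "data": {
  "increments": "0 -0.2 -1.7 0 0 0;0 0 0 -0.14 0 0;0 0 0 -0.14 0 0;0 0 0 -0.14 0 0;0 0 0 -0.14 0 0;0 0 0 -0.14 0 0;0 0 0 -0.14 0 0;0 0 0 -0.14 0 0"
}}

```text
time: 21.85
ee_pos: [0.5417, 0.0323, 0.0726]
tcp_rot: [1.361, 1.103, -1.361]
contact_force: [-0.0, -0.6, -0.3]
grip_width: 0.0854
```

Request:
{"op": "servo_tool", "data": {
  "increments": "0 0 0 0 0 0;0 0 0 0 0 0"
}}

```text
time: 22.05
ee_pos: [0.5417, 0.0323, 0.0725]
tcp_rot: [1.368, 1.098, -1.368]
contact_force: [-0.4, 0.4, 0.1]
grip_width: 0.0853
```

```bash
python3 s.py
```

```text
22.05 [0.5417 0.0323 0.0725] [-0.4  0.4  0.1] [-0.02  0.03 -0.03] (array([-0.    , -0.0002,  0.0001]), np.float64(-102.49936821900509)) j [-0.21  0.59  0.09  1.93 -0.08  0.63 -1.86]
```

Request:
{"op": "servo_tool", "data": {
  "increments": "0 0 0 0 0 0;0 0 0 0 0 0;0 0 0 0 0 0;0 0 0 0 0 0;0 0 0 0 0 0;0 0 0 0 0 0",
  "claw": 0,
  "force": 120
}}

```text
time: 22.65
ee_pos: [0.5417, 0.0323, 0.0728]
tcp_rot: [1.365, 1.1, -1.365]
contact_force: [-0.8, -0.4, 5.3]
grip_width: 0.0295
```

```bash
python3 s.py
```

```text
22.65 [0.5417 0.0323 0.0728] [-0.8 -0.4  5.3] [-0.11  0.34  0.  ] (array([-0.    ,  0.0001, -0.0001]), np.float64(-102.2880939084756)) j [-0.21  0.59  0.09  1.93 -0.08  0.63 -1.86]
```

Re-gripped cleanly. Next I'll press to about 26 N and turn a little, until the feed stops.

Request:
{"op": "servo_tool", "data": {
  "increments": "0.7 0 0 0 0 0;0.7 0 0 0 0 0;0.6 0 0 0 0 0;0 0 0 0 0 0"
}}

```text
time: 23.05
ee_pos: [0.5421, 0.0323, 0.0725]
tcp_rot: [1.366, 1.1, -1.365]
contact_force: [-5.8, 0.5, 23.9]
grip_width: 0.0299
```

Request:
{"op": "servo_tool", "data": {
  "increments": "0.5 0 0 0 0 0;0 0 0 0 0 0"
}}

```text
time: 23.25
ee_pos: [0.5422, 0.0323, 0.0724]
tcp_rot: [1.366, 1.1, -1.365]
contact_force: [-8.0, -1.0, 26.9]
grip_width: 0.03
```

```bash
python3 s.py
```

```text
23.25 [0.5422 0.0323 0.0724] [-8.  -1.  26.9] [-0.23  1.93 -0.02] (array([-0.    , -0.0005, -0.0008]), np.float64(-102.30204729963143)) j [-0.21  0.59  0.09  1.93 -0.08  0.63 -1.86]
```

Request:
{"op": "servo_tool", "data": {
  "increments": "0 -0.5 0 0 0 0;0 -0.5 0 0.08 0 0;0.05 0 0 0.1 0 0;0.05 0 0 0.1 0 0;0 0 0 0 0 0"
}}

```text
time: 23.75
ee_pos: [0.5423, 0.0325, 0.0724]
tcp_rot: [1.568, 0.93, -1.563]
contact_force: [-5.6, -1.1, 24.4]
grip_width: 0.0297
```

```bash
python3 s.py
```

```text
23.75 [0.5423 0.0325 0.0724] [-5.6 -1.1 24.4] [-0.26  1.29 -0.01] (array([ 0.    , -0.0017, -0.0025]), np.float64(-118.49655534382887)) j [-0.27  0.59  0.16  1.94 -0.15  0.62 -2.08]
```

Request:
{"op": "servo_tool", "data": {
  "increments": "0.15 -0.2 0 0.1 0 0;0.1 0 0 0.1 0 0;0.1 0 0 0.1 0 0;0 0 0 0 0 0"
}}

```text
time: 24.15
ee_pos: [0.5424, 0.0325, 0.0723]
tcp_rot: [1.771, 0.719, -1.764]
contact_force: [-5.6, -0.8, 27.5]
grip_width: 0.0297
```

```bash
python3 s.py
```

```text
24.15 [0.5424 0.0325 0.0723] [-5.6 -0.8 27.5] [-0.26  1.41  0.07] (array([-0.    , -0.0029, -0.0022]), np.float64(-135.68930480922018)) j [-0.33  0.6   0.24  1.94 -0.23  0.63 -2.31]
```

Request:
{"op": "servo_tool", "data": {
  "increments": "-1 -0.3 0.3 0 0 0;-1 0 0 0 0 0;-1 0 0 0 0 0;-1.5 0 0 0 0 0;-2 0 0 0 0 0;-2 0 0 0 0 0;-2 0 0 0 0 0;0 0 0 0 0 0"
}}

```text
time: 24.95
ee_pos: [0.5403, 0.0328, 0.0802]
tcp_rot: [1.766, 0.722, -1.765]
contact_force: [3.0, 0.6, 0.7]
grip_width: 0.0299
```

Request:
{"op": "servo_tool", "data": {
  "increments": "-4 0 0 0 0 0;-4 0 0 0 0 0;-6 0 0 0 0 0;-10 0 0 0 0 0;-15 0 0 0 0 0;-20 0 0 0 0 0;-10 0 0 0 0 0;0 0 0 0 0 0"
}}

```text
time: 25.75
ee_pos: [0.541, 0.0328, 0.1507]
tcp_rot: [1.768, 0.722, -1.763]
contact_force: [0.9, 0.0, -1.5]
grip_width: 0.0297
```

```bash
python3 s.py
python3 - <<'E'
from h import *
print(go([.51,-.25,.14])/8)
c=capture("side");np.savez("side13.npz",**c);crop(c,"side13",306,376,153,213,10)
s=dict(np.load("side9.npz"))
print("now");
for r in range(190,200): print(r,c["pixels"][r,338:356].max(1))
print("home then/now",[dict(np.load("side0.npz"))["pixels"][r,326].max() for r in range(188,200)],[c["pixels"][r,326].max() for r in range(188,200)])
print("stand then/now",[dict(np.load("side0.npz"))["pixels"][r,346].max() for r in range(188,200)],[c["pixels"][r,346].max() for r in range(188,200)])
E
```

```text
25.75 [0.541  0.0328 0.1507] [ 0.9  0.  -1.5] [ 0. -0.  0.] (array([-0.    , -0.0024, -0.0016]), np.float64(-135.506675841079)) j [-0.36  0.47  0.28  1.91 -0.18  0.78 -2.35]
[ 1.3125 22.4875 27.5375]
now
190 [113 113 113 114 114 114 115 115 115 114 114 114 114 113 113 113 114 115]
191 [114 115 114 113 114 113 113 113 113 112 112 112 111 111 111 112 111 112]
192 [112 112 112 113 113 112 109 109 107 108 109 109 110 109 110 110 110 111]
193 [110 111 111 110 110 106  98  94  91  95 103 108 108 109 109 109 109 110]
194 [116 114 113 112 110  96  77  70  72  74  88 101 107 109 108 109 109 111]
195 [124 120 117 118 115  92  60  52  60  58  67  97 112 114 114 114 115 115]
196 [130 127 126 126 120  92  54  36  40  37  54  96 116 120 122 122 121 122]
197 [133 133 132 132 121  90  51  32  30  32  55  91 118 127 129 128 126 125]
198 [135 134 135 132 118  89  61  48  40  44  66  93 118 130 132 131 130 129]
199 [132 132 133 134 128 111  92  84  81  80  92 114 128 133 133 132 131 131]
home then/now [np.uint8(114), np.uint8(115), np.uint8(115), np.uint8(112), np.uint8(87), np.uint8(67), np.uint8(50), np.uint8(33), np.uint8(32), np.uint8(51), np.uint8(81), np.uint8(109)] [np.uint8(116), np.uint8(116), np.uint8(116), np.uint8(112), np.uint8(87), np.uint8(67), np.uint8(50), np.uint8(34), np.uint8(34), np.uint8(52), np.uint8(81), np.uint8(111)]
stand then/now [np.uint8(113), np.uint8(113), np.uint8(114), np.uint8(107), np.uint8(82), np.uint8(65), np.uint8(50), np.uint8(35), np.uint8(33), np.uint8(51), np.uint8(84), np.uint8(123)] [np.uint8(115), np.uint8(114), np.uint8(115), np.uint8(113), np.uint8(107), np.uint8(91), np.uint8(72), np.uint8(60), np.uint8(40), np.uint8(30), np.uint8(40), np.uint8(81)]
```

View pics/side13.png

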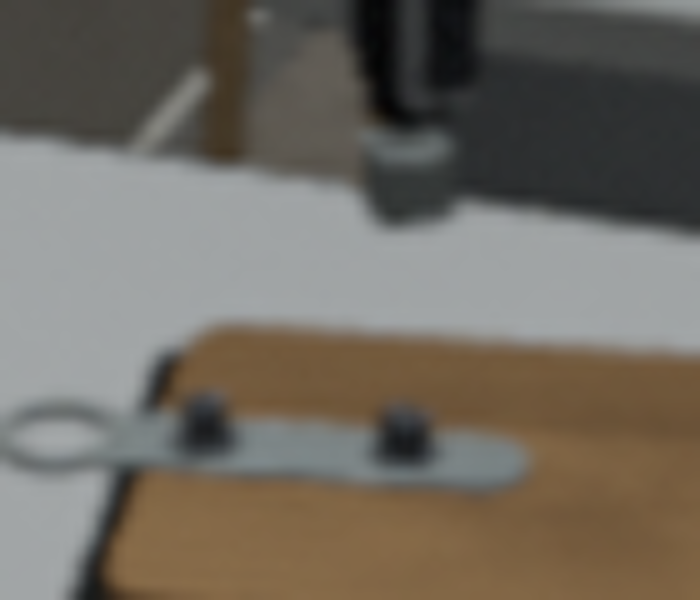

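The standing head's top edge dropped about 1.4 px (about 4.6 mm), so the screw is down. Carrying the driver to the table on the right.

Request:
{"op": "servo_tool", "data": {
  "increments": "1 22.5 27.5 0 0 0;1 22.5 27.5 0 0 0;1 22.5 27.5 0 0 0;1 22.5 27.5 0 0 0;1 22.5 27.5 0 0 0;1 22.5 27.5 0 0 0;1 22.5 27.5 0 0 0;1 22.5 27.5 0 0 0"
}}

```text
time: 26.6
ee_pos: [0.5083, -0.2509, 0.1399]
tcp_rot: [1.765, 0.724, -1.767]
contact_force: [0.5, -0.1, -1.3]
grip_width: 0.0294
```

Request:
{"op": "servo_tool", "data": {
  "increments": "0 0 0 0 0 0;0 0 0 0 0 0"
}}

```text
time: 26.8
ee_pos: [0.5082, -0.2503, 0.1401]
tcp_rot: [1.766, 0.722, -1.769]
contact_force: [0.2, 0.2, -0.9]
grip_width: 0.0299
```

```bash
python3 s.py; python3 -c "
from h import *
print(go([.51,-.25,.05]))"
```

```text
26.8 [ 0.5082 -0.2503  0.1401] [ 0.2  0.2 -0.9] [ 0.05  0.02 -0.02] (array([-0.    ,  0.0009,  0.0018]), np.float64(-135.62208937566504)) j [ 0.14  0.53  0.31  1.85 -0.22  0.8  -1.8 ]
[90.1  1.2 -1.6]
```

Request:
{"op": "servo_tool", "data": {
  "increments": "15 0 0 0 0.001 0.002;20 0 0 0 0 0;20 0 0 0 0 0;15 0 0 0 0 0;10 0 0 0 0 0;8 0 0 0 0 0;4 0 0 0 0 0;0 0 0 0 0 0"
}}

```text
time: 27.6
ee_pos: [0.5094, -0.2498, 0.0489]
tcp_rot: [1.767, 0.721, -1.764]
contact_force: [-0.1, -0.9, -0.8]
grip_width: 0.0295
```

Request:
{"op": "servo_tool", "data": {
  "increments": "2 0 0 0 0 0;1 0 0 0 0 0;1 0 0 0 0 0;0 0 0 0 0 0"
}}

```text
time: 28.0
ee_pos: [0.5095, -0.25, 0.0452]
tcp_rot: [1.767, 0.721, -1.764]
contact_force: [1.0, -0.8, -1.8]
grip_width: 0.0298
```

```bash
python3 s.py
```

```text
28.0 [ 0.5095 -0.25    0.0452] [ 1.  -0.8 -1.8] [ 0.05 -0.03  0.01] (array([-0.    , -0.0011, -0.0021]), np.float64(-135.5031017225127)) j [ 0.19  0.68  0.25  1.88 -0.28  0.61 -1.75]
```

Request:
{"op": "servo_tool", "data": {
  "increments": "1 0 0 0 0 0;1 0 0 0 0 0;0.7 0 0 0 0 0;0 0 0 0 0 0"
}}

```text
time: 28.4
ee_pos: [0.5093, -0.2499, 0.0422]
tcp_rot: [1.767, 0.721, -1.764]
contact_force: [0.1, 0.2, -1.0]
grip_width: 0.0296
```

Request:
{"op": "servo_tool", "data": {
  "increments": "0.5 0 0 0 0 0;0.5 0 0 0 0 0;0 0 0 0 0 0"
}}

```text
time: 28.7
ee_pos: [0.5096, -0.2501, 0.0417]
tcp_rot: [1.767, 0.721, -1.764]
contact_force: [-1.1, -0.1, 3.2]
grip_width: 0.0297
```

On the table (3 N). Releasing.

Request:
{"op": "servo_tool", "data": {
  "increments": "0 0 0 0 0 0;0 0 0 0 0 0;0 0 0 0 0 0;0 0 0 0 0 0;0 0 0 0 0 0;0 0 0 0 0 0",
  "claw": 100
}}

```text
time: 29.3
ee_pos: [0.5095, -0.2499, 0.0414]
tcp_rot: [1.767, 0.721, -1.764]
contact_force: [-0.0, 1.0, -0.1]
grip_width: 0.0855
```

Request:
{"op": "servo_tool", "data": {
  "increments": "-8 0 0 0 0 0;-15 0 0 0 0 0;-20 0 0 0 0 0;-25 0 0 0 0 0;-30 0 0 0 0 0;-30 0 0 0 0 0;-20 0 0 0 0 0;0 0 0 0 0 0"
}}

```text
time: 30.1
ee_pos: [0.5112, -0.251, 0.1937]
tcp_rot: [1.771, 0.715, -1.757]
contact_force: [0.9, 0.4, 0.9]
grip_width: 0.0854
```

```bash
python3 s.py
python3 - <<'E'
from h import *
c=capture("side");cv2.imwrite("pics/final.png",c["pixels"][:,:,::-1])
crop(c,"f2",240,300,145,195,10)
print(proj(c,[.5096,-.25,0]),proj(c,[.5096,-.25,.089]))
E
```

```text
30.1 [ 0.5112 -0.251   0.1937] [0.9 0.4 0.9] [ 0.1  -0.01 -0.  ] (array([ 0.    , -0.0041, -0.0084]), np.float64(-135.521203332001)) j [ 0.12  0.45  0.34  1.82 -0.19  0.9  -1.82]
[267.61983675 186.59425418] [265.12230043 162.04877857]
```

View pics/final.png

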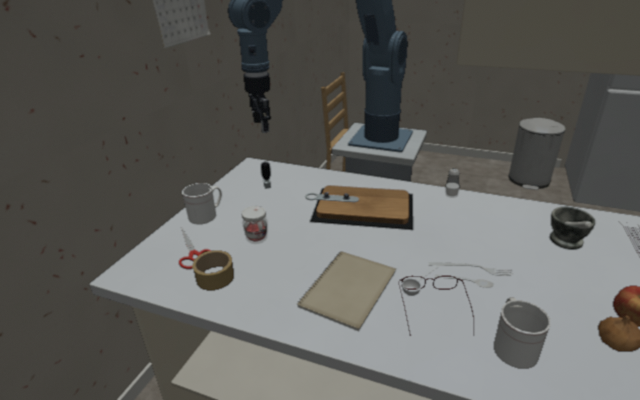

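View pics/f2.png

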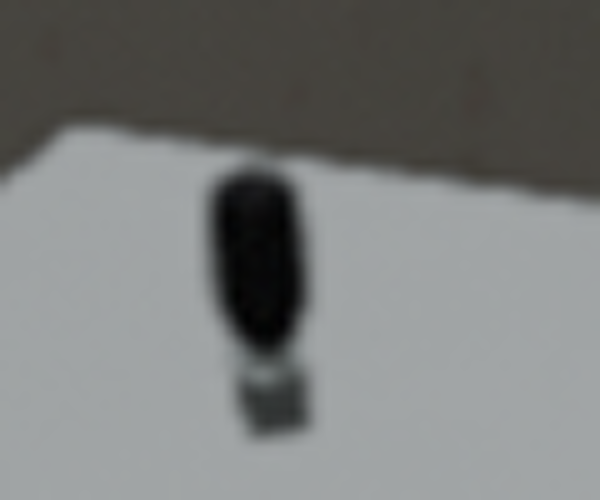

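The driver stands upright at about (266,173), where a vertical axis at that spot should project. The mug, jam jar and salt shaker haven't moved, and the gripper is clear. Handing in.

```bash
python3 -c "
from workcell import job_done
print(job_done())"
```

```text
the job is handed in; nothing more can be done
None
```

The screw is driven home as far as I can measure, and the driver stands upright on the table to the right of the board, about 0.28 m from the screw. I handed the job in at about 30 s.

I fitted the driver's socket onto the standing screw's head and turned it clockwise at about 22–30 N wrist force. I let go of it once on the screw to get more wrist travel, gripped it again and turned until it stopped feeding.

**Checks:**
- **Feed:** under load the tool went down from 76.8 to 72.3 mm, about 4.5 mm. In the camera image the head dropped about 1.4 px, or roughly 4.6 mm. The last 0.5 rad of turning gave no further descent, which fits the flange lying on the strap.
- **Force:** the highest wrist force I read was 29.7 N, well under the bending limit. I read it only between moves, so short peaks would not show.
- **Driver and other things:** in the last side view the driver looks upright where I set it down, and the mug, jam jar and salt shaker look unmoved.

**What disagreed:** the first roughly 55° of turning at 25 N gave almost no feed, more than the socket's play explains. That means some idle turning, at most about 1 rad by my estimate, plus up to about 0.5 rad more at the end. I estimate about 1.5 rad at most in all, against the 3.1 rad limit, but the pilot angle could not be read directly.

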